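# Close the packed evidence box with its nested lids, then lift the outer lid

### The arm

A 6-joint arm with a two-finger parallel gripper is mounted at the origin on the work surface. World frame = base frame: x ahead of the robot, y to its left, z up, the work surface at z = 0. Lengths are in m, angles in rad, forces in N, time in s.
With the tool pointing down it reaches from about 0.25 to 0.8 m from the base axis. Payload 8.5 kg.
Tool frame: the origin (TCP) lies at the very end of the fingers, on their centre line; the grasp point (between the pads) lies 19 mm behind it; y points along the fingers, x is the direction in which the jaws open and shut, and the axes are right-handed (so a half turn about y gives the same grasp; the last joint's range is limited). The gripper opens to 85 mm and grips with 20 to 120 N. Pads are 22 mm wide; open, the fingers measure 114 mm over their backs; the gripper's body (76 mm by 85 mm) begins 54 mm behind the grasp point. The pads swing forward as they close: fully open they stand 13 mm farther back than shut.
Start: joints at [-1.3, 0.238, -0.013, 1.319, 0, 1.571], TCP at [0.14, -0.506, 0.196] pointing down, gripper open.
Joint ranges: [-2.66, 2.66], [-1.03, 1.9], [-1.14, 1.46], [-1.82, 2.27], [-1.45, 1.34], [-3.14, 3.14]. Speed limits (rad/s): [2.22, 2.22, 2.79, 3.14, 3.14, 3.14].

### API

Orientations are given as a unit quaternion [w, x, y, z].
In Python, from workcell import ctrl gives the robot as it stands.
- The arm moves only by the tool send_rows, never from a script. Its argument "increments" is a list that holds one entry, the list of rows, each a list of 4 numbers: the shift along the world's x, y, z in m, then the turn about the world's z in rad. In form: [[[x, y, z, turn], ...]]. A call has 1 to 8 rows; each row is the pose to reach, as a shift and turn from the pose commanded when the call began; what a row does not reach only later rows make up. A row lasts 1/8 s, in which the tool goes at most 62.5 mm and 10.7 degrees, less where a joint would pass 70% of its speed; a pose out of reach is approached as far as the arm can. A call with a gripper value outside its range is refused whole. "grip" is the closure, from -1 (fully open) to 1 (shut), so that 0 is half open, set as the call begins (left out, the last holds). The fingers move at their own pace and stop on an object; "newtons" is the grip in N (left out, the last holds). Time passes only in rows, so rows that repeat a pose let the fingers close. It gives the time, the measured TCP pose, the force and the opening at its end, in the units of the state.
- ctrl.state(): the state, without advancing time (a new reading comes with each control period).
- ctrl.grab_frame(name): name is "side" or "top" or "wrist"; returns the picture (480x640x3 uint8, red, green, blue); there is no depth.
- ctrl.camera_info(name): a dict with "vertical_fov" (degrees; the focal length in pixels is half the picture's height over the tangent of half this angle, whatever the lens; pixels are square), "cx", "cy" (the principal point, pixels), "k1" (the pictures are not rectified: a ray, as slopes to the right and down, at radius r is drawn at 1 + k1 r^2 times it, then the intrinsics apply), "R" (3x3) and "t" (3): a world point X has camera coordinates R X + t. Camera axes: x right, y down, z forward; pixel columns grow to the right and rows downward; lengths in m; the calibration is good to about 2 mm. A picture is of the moment at which its call begins: read the wrist's pose just before it. camera_info takes no time and is no camera call; for the wrist camera it gives the pose at the moment of the call.
- ctrl.finish_job(): hands the job in, once; it reports no verdict.
The state is a dict: "time": time; "q": joint angles; "joint_vel": joint speeds; "joint_efforts": joint torques, N m; "ee_pos": TCP position; "orientation": TCP orientation; "ft_force": force on the tool from outside, world axes, zero at the start; "wrist_torque": the same for the moment, N m; "gripper_width": finger opening in m.
Only numpy, scipy, OpenCV 4.12 (cv2) and the standard library are available. Lean on these libraries where they do the work, as an engineer would, in place of code of your own. Each camera call takes 0.05 s, during which the arm holds its last target.

### The job

Finish packing the open shielded evidence box: stand the black tracker and the white cylindrical camera upright in their empty pockets, next to the drive that is already there. Then pick up the two nested lids together, pinching the copper inner lid by its sides through the finger notches of the blue outer lid, lower them squarely onto the box until the inner lid is fully home, and let go. Last, lift the outer lid alone by its black handle, leaving the inner lid seated for sealing, and finish while still holding the outer lid level and still, at least 80 mm above where it sat; drop nothing, never part the lids before they are on the box, and leave the other things on the bench alone.

Things in the scene. Friction and masses are not known exactly. Their poses are not given: they have to be found in the camera images.
- box: Shielded evidence box, fixed: aluminium tub 133 (x) x 76 (y) mm, 22 mm high, its flat top a shoulder round a steel neck. Inside 108 x 51 mm, floor 4 mm above the bench, split by two 2 mm black dividers (tops 30 mm above the bench) into three pockets along x. Origin: centre of its underside, on the bench; x along its length to the end with two brass connectors, z up.
- box_rim (a point): Centre of the mouth of the box's neck, 36 mm above the bench; axes as the box. The neck is 113 (x) x 56 (y) mm outside, 2.5 mm thick, and stands 14 mm above the shoulder. Things in the pockets project 32 mm above this rim: hold them by their upper half, on the two faces that look along the box's y.
- box_seat (a point): Where the centre of the inner lid is when fully home: on the box's centre, 48.5 mm above the bench; axes as the box. The lid's lower edge then rests on the shoulder, 22 mm above the bench, with the neck inside it, 3 mm play each side; its length lies along the box's x, either way round.
- camera_pocket (a point): Centre of the floor of the camera's pocket, 50 (x) x 51 (y) mm, at the end of the box away from the brass connectors (x = -29 mm in the box's frame, 4 mm above the bench); axes as the box.
- tracker_pocket (a point): Centre of the floor of the tracker's pocket, the middle one, 31 (x) x 51 (y) mm (x = +13.5 mm in the box's frame, 4 mm above the bench); axes as the box.
- camera_mid (a point): Centre of the loose white cylindrical camera, 44 mm in diameter and 64 mm tall, standing upright on the bench, about 120 g; z up along its axis. It may stand in its pocket at any yaw.
- tracker_mid (a point): Centre of the loose black vehicle tracker, a block of 24 (x) x 45 (y) x 64 (z) mm standing upright on the bench, about 110 g; z up, two round steel magnets on the -x face. In its pocket its 45 mm width lies along the box's y, either way round.
- ssd_mid (a point): Centre of the drive, a block of 18 x 46 x 64 mm with orange ends that already stands in the third pocket (x = +42.5 mm in the box's frame) and stays there.
- inner_lid_mid (a point): Centre of the loose copper inner lid, half-way up: a cap 124 (x) x 67 (y) mm outside, 53 mm tall, open below, walls 2.5 mm, top 3 mm, about 160 g; z up. At the start it stands on the bench, mouth down, under the outer lid. Pinched across its 67 mm width in the middle of its length, it carries the outer lid with it.
- outer_lid_handle (a point): Centre of the black handle bar on the blue outer lid: bar 62 (x) x 12 (y) x 8 mm high, on a post at each end, 15 mm clear above the lid's top face (which is 19 mm below this point); z up. Lifting it lifts the outer lid only. While the lids are nested it is 48.5 mm above point inner_lid_mid.
- outer_lid_mid (a point): Centre of the loose blue outer lid, 133 (x) x 76 (y) x 33 mm tall, walls 2.5 mm, about 180 g. It rests on the inner lid, not fastened, 2 mm play each side, its skirt hanging 30 mm down. In the middle of each long side a finger notch, 44 mm long and 8 mm deep, is cut right through top edge and skirt and bares the inner lid's side.
- mouse: Bystander: black computer mouse, 104 x 60 x 32 mm, on the bench.
- hard_drive: Bystander: flat aluminium portable hard drive, 115 x 78 x 14 mm, on the bench.
- screwdriver: Bystander: red-handled screwdriver lying on the bench, 150 mm long.
- seal_roll: Bystander: yellow roll of seals, 64 mm in diameter, 25 mm high, on the bench.
- usb_stick: Bystander: blue memory stick, 55 x 19 x 11 mm, on the bench.
- marker: Bystander: white marker pen with a green cap, 115 x 15 x 13 mm, lying on the bench.
- reader: Bystander: black card reader, 62 x 40 x 20 mm, on the bench.
There are look-alikes about, which are no part of the job. Of the things shaped like the part that bears inner_lid_mid, the copper one is meant.

How it is judged:
On the way, in this order (a step that is already met when the one before it is completed fails the run):
1. tracker and camera stand upright in their pockets beside the drive, and are let go (x of camera_mid in the frame of box between -0.034 and -0.024 m and y of camera_mid in the frame of box between -0.006 and 0.006 m and z of camera_mid in the frame of box between 0.032 and 0.04 m and angle between each of camera_mid, tracker_mid, ssd_mid's own z axis and vertical below 0.15 rad and x of tracker_mid in the frame of box between 0.0085 and 0.0185 m and y of tracker_mid in the frame of box between -0.006 and 0.006 m and z of tracker_mid in the frame of box between 0.032 and 0.04 m and x of ssd_mid in the frame of box between 0.0375 and 0.0475 m and y of ssd_mid in the frame of box between -0.006 and 0.006 m and z of ssd_mid in the frame of box between 0.032 and 0.04 m and contact force between the fingers and tracker below 0.05 N and contact force between the fingers and camera below 0.05 N), for 0.2 s.
2. the inner lid is lifted by the fingers at least 40 mm off the bench with the outer lid still nested on it (height (world z) of inner_lid_mid above 0.0665 m and contact force between the fingers and inner_lid above 0.5 N and z of outer_lid_handle in the frame of inner_lid_mid between 0.044 and 0.0525 m and horizontal distance between outer_lid_handle and inner_lid_mid below 0.012 m), for 0.2 s.
3. the inner lid is fully home on the box with the outer lid nested on it, and both are let go (z of inner_lid_mid in the frame of box between 0.0455 and 0.0515 m and horizontal distance between inner_lid_mid and box below 0.007 m and angle between inner_lid_mid's own z axis and vertical below 0.04 rad and z of outer_lid_handle in the frame of inner_lid_mid between 0.044 and 0.0525 m and horizontal distance between outer_lid_handle and inner_lid_mid below 0.012 m and contact force between the fingers and inner_lid below 0.05 N and contact force between the fingers and outer_lid below 0.05 N), for 0.2 s.
At the end, for the whole second after the job is handed in: Fingers hold the outer lid still, level (0.2 rad), 60 mm or more above its nested height, clear of box and inner lid. Inner lid home (3 mm in height, 7 mm sideways, 0.04 rad), not touched by the fingers. Tracker, camera, drive in their pockets (5 mm along, 6 mm across, 4 mm high, 0.15 rad) (z of inner_lid_mid in the frame of box between 0.0455 and 0.0515 m and horizontal distance between inner_lid_mid and box below 0.007 m and angle between inner_lid_mid's own z axis and vertical below 0.04 rad and x of camera_mid in the frame of box between -0.034 and -0.024 m and y of camera_mid in the frame of box between -0.006 and 0.006 m and z of camera_mid in the frame of box between 0.032 and 0.04 m and angle between each of camera_mid, tracker_mid, ssd_mid's own z axis and vertical below 0.15 rad and x of tracker_mid in the frame of box between 0.0085 and 0.0185 m and y of tracker_mid in the frame of box between -0.006 and 0.006 m and z of tracker_mid in the frame of box between 0.032 and 0.04 m and x of ssd_mid in the frame of box between 0.0375 and 0.0475 m and y of ssd_mid in the frame of box between -0.006 and 0.006 m and z of ssd_mid in the frame of box between 0.032 and 0.04 m and z of outer_lid_handle in the frame of box above 0.157 m and angle between outer_lid_handle's own z axis and vertical below 0.2 rad and linear speed of outer_lid below 0.03 m/s and contact force between the fingers and outer_lid above 1 N and contact force between each of outer_lid, the fingers and inner_lid below 0.05 N and contact force between outer_lid and box below 0.05 N and linear speed of inner_lid below 0.02 m/s); the arm keeps its last pose, push and grip.
It fails at once if the lids part (outer lid more than 12 mm up off the inner lid, or pushed 20 mm off it) while the inner lid is not home on the box ((z of outer_lid_handle in the frame of inner_lid_mid above 0.0605 m or horizontal distance between outer_lid_handle and inner_lid_mid above 0.02 m) and not (z of inner_lid_mid in the frame of box between 0.0455 and 0.0515 m and horizontal distance between inner_lid_mid and box below 0.007 m and angle between inner_lid_mid's own z axis and vertical below 0.04 rad)).
It fails at once if a lid, the tracker or the camera is dropped (falls free of the fingers faster than 0.5 m/s) ((contact force between the fingers and tracker below 0.05 N and linear speed of tracker above 0.5 m/s) or (contact force between the fingers and camera below 0.05 N and linear speed of camera above 0.5 m/s) or (contact force between the fingers and inner_lid below 0.05 N and contact force between the fingers and outer_lid below 0.05 N and linear speed of inner_lid above 0.5 m/s) or (contact force between the fingers and inner_lid below 0.05 N and contact force between the fingers and outer_lid below 0.05 N and linear speed of outer_lid above 0.5 m/s)).
It fails at once if a bystander is moved more than 30 mm (distance of any of mouse, hard_drive, screwdriver, seal_roll, usb_stick, marker, reader from where it was at the start of the episode above 0.03 m).
It also fails if it takes over 72 s, if anything falls off the work surface, if the arm or the gripper's body presses on something with over 40 N, if the wrist force passes 120 N, or if a joint passes its speed limit or range.

## Working session

There is one attempt and no reset: what is moved stays moved. The work goes in short steps, Python scripts to look and compute and a tool call to move; the robot and the scene stay as the last step left them, time stands still between calls to the robot, and variables do not carry over. Pictures are saved under pics/ and viewed, and the job is handed in when it is done.

Besides the shell and the picture viewer there is one more tool, called as name(argument=value, ...) on one line, values as JSON. send_rows: Moves the arm, as the interface text tells. Its arguments: {"type":"object","properties":{"increments":{"type":"array","items":{"type":"array","items":{"type":"array","items":{"type":"number"}}}},"grip":{"type":"number"},"newtons":{"type":"number"}},"required":["increments"]}

```bash
ls; mkdir -p pics; python3 - <<'E'
from workcell import ctrl
import cv2
print(ctrl.state())
for n in ["side","top","wrist"]:
    i=ctrl.camera_info(n); print(n,i)
    cv2.imwrite(f"pics/{n}0.png",ctrl.grab_frame(n)[:,:,::-1])
E
```

```text
pics
{'time': 0.0, 'q': array([-1.29999501e+00,  2.38772864e-01, -1.42562988e-02,  1.31920785e+00,
        1.94963719e-05,  1.57082042e+00]), 'joint_vel': array([-0.00018221,  0.00011525, -0.00092877, -0.00135147, -0.00046559,
        0.00063522]), 'joint_efforts': array([-2.52982536e-03, -5.38778901e+01,  3.46434152e+01,  1.83879258e-02,
        6.72392071e-05,  1.69076588e-05]), 'ee_pos': array([ 0.14031982, -0.50541166,  0.19578102]), 'orientation': array([ 0.56322575, -0.56259828,  0.42833801, -0.42753536]), 'ft_force': array([ 0.39604806,  0.20591647, -0.32436331]), 'wrist_torque': array([-0.02144103,  0.00722411,  0.00716149]), 'gripper_width': 0.08567076528485092}
side {'vertical_fov': 46.245890753356456, 'cx': 319.22769555496455, 'cy': 241.6296363093223, 'k1': -0.012954447991940378, 'R': array([[-0.83864141, -0.54460376, -0.00934501],
       [-0.33016793,  0.52192508, -0.7865007 ],
       [ 0.43320864, -0.65650663, -0.61751868]]), 't': array([0.37698249, 0.30033696, 1.1038921 ])}
top {'vertical_fov': 45.84914161208679, 'cx': 315.28835031251566, 'cy': 240.76428591873236, 'k1': -0.04171446500607957, 'R': array([[-0.01660649, -0.99981078, -0.01013012],
       [-0.99057194,  0.01782925, -0.13582842],
       [ 0.13598333,  0.00777898, -0.99068059]]), 't': array([-0.11905208,  0.54155062,  1.37396113])}
wrist {'vertical_fov': 59.990179542093, 'cx': 316.3772767075114, 'cy': 238.9389459468392, 'k1': -0.08385980252144112, 'R': array([[ 0.26619982, -0.9639173 , -0.00104482],
       [-0.92124419, -0.25473366,  0.29397261],
       [-0.28363143, -0.07729292, -0.95581327]]), 't': array([-0.52388993, -0.03773128,  0.37923389])}
```

View pics/side0.png

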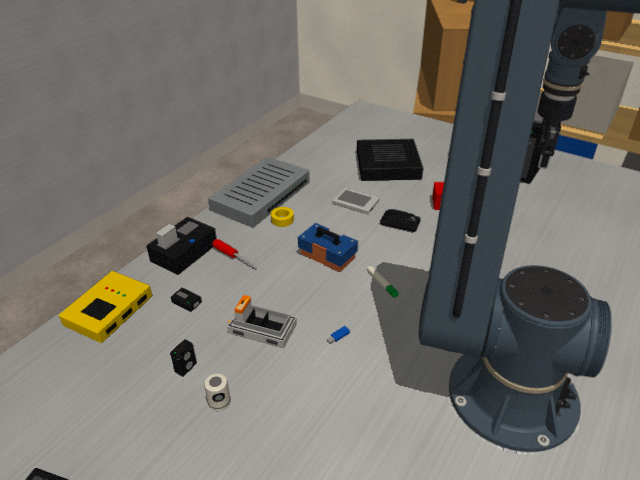

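View pics/top0.png

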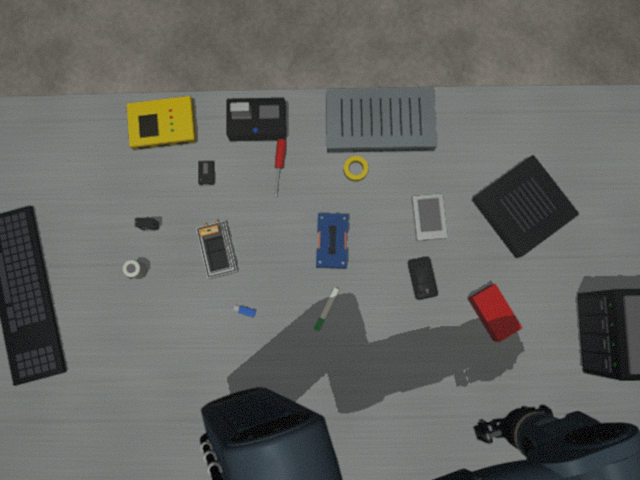

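View pics/wrist0.png

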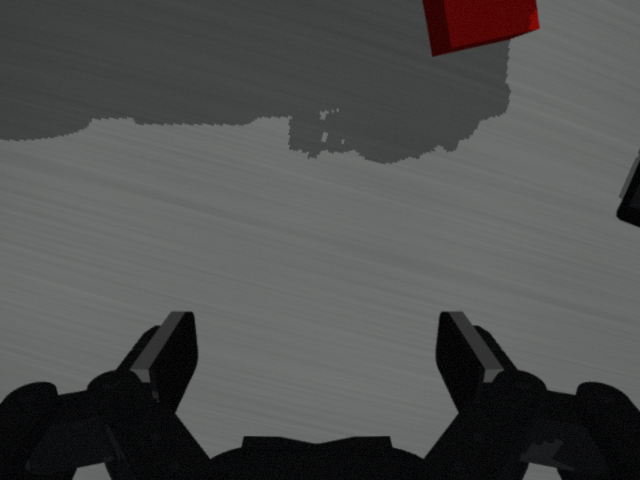

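The top view shows: the lid stack at (333,240), blue with copper at the notches; the box at (217,248); the white camera at (131,268); and the tracker at (147,223). Things that could be confused with them: the reader at (206,172), the mouse at (423,278), the red box at (494,312) and the black block at (257,118). I'll check these in close crops.

```bash
cat > h.py <<'E'
import numpy as np, cv2
from workcell import ctrl
def K(i):
    f=240/np.tan(np.radians(i["vertical_fov"])/2)
    return np.array([[f,0,i["cx"]],[0,f,i["cy"]],[0,0,1.]])
def rays(i,uv):
    uv=np.asarray(uv,float).reshape(-1,1,2)
    p=cv2.undistortPoints(uv,K(i),np.array([i["k1"],0,0,0]),None,None,None) if 0 else cv2.undistortPointsIter(uv,K(i),np.array([i["k1"],0,0,0.]),None,None,(3,50,1e-10))
    p=p.reshape(-1,2); d=np.c_[p,np.ones(len(p))]@i["R"]
    return -i["R"].T@i["t"], d
def plane(i,uv,z):
    c,d=rays(i,uv); s=(z-c[2])/d[:,2]; return c+d*s[:,None]
def proj(i,X):
    return cv2.projectPoints(np.asarray(X,float).reshape(-1,1,3),cv2.Rodrigues(i["R"])[0],i["t"],K(i),np.array([i["k1"],0,0,0.]))[0].reshape(-1,2)
def grab(n,name=None):
    i=ctrl.camera_info(n); im=ctrl.grab_frame(n)[:,:,::-1].copy()
    if name: cv2.imwrite("pics/"+name+".png",im)
    return i,im
def crop(im,x0,y0,x1,y1,name,s):
    cv2.imwrite("pics/"+name+".png",cv2.resize(im[y0:y1,x0:x1],None,fx=s,fy=s,interpolation=cv2.INTER_CUBIC))
E
python3 - <<'E'
from h import *
t=cv2.imread("pics/top0.png"); s=cv2.imread("pics/side0.png")
crop(t,110,150,370,340,"c_top",3); crop(s,150,210,370,420,"c_side",2.8)
i=ctrl.camera_info("top")
for n,uv,z in [("cam",(131,268),.064),("trk",(147,223),.064),("box",(217,248),.036),("lid",(333,240),.075),("reader",(206,172),.02),("mouse",(423,278),.03),("usb",(245,311),.01),("marker",(326,308),.01),("sd",(278,165),.02),("roll",(356,168),.02)]:
    print(n,plane(i,uv,z)[0].round(3))
E
```

```text
cam [0.477 0.322 0.064]
trk [0.587 0.285 0.064]
box [0.526 0.117 0.036]
lid [ 0.535 -0.172  0.075]
reader [0.725 0.149 0.02 ]
mouse [ 0.443 -0.393  0.03 ]
usb [0.369 0.05  0.01 ]
marker [ 0.373 -0.152  0.01 ]
sd [ 0.74  -0.036  0.02 ]
roll [ 0.728 -0.236  0.02 ]
```

View pics/c_top.png

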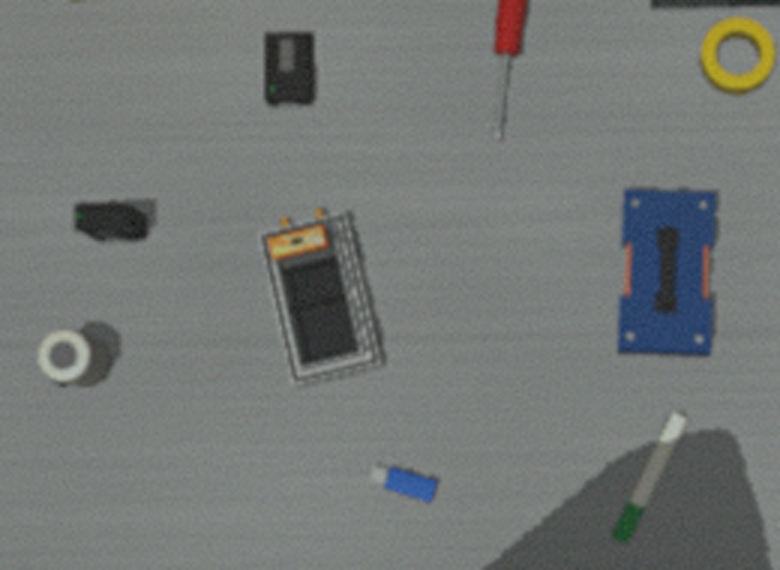

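View pics/c_side.png

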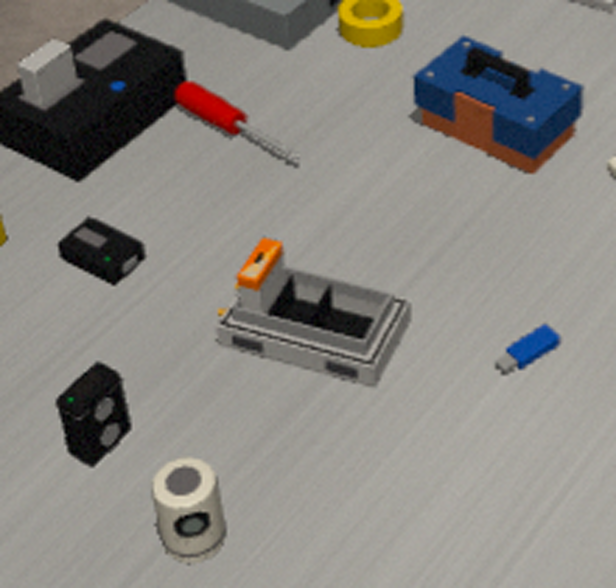

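The tracker with its two steel magnets is at c_side (93,415), the lens camera at (188,510), and the blue/copper lid stack at (498,105). The brass connectors are on the drive end of the box. Next I'll work out the wrist camera's offset so I can look at each thing from above.

```bash
python3 - <<'E'
from h import *
from scipy.spatial.transform import Rotation as Ro
s=ctrl.state(); i=ctrl.camera_info("wrist")
w,x,y,z=s["orientation"]; R=Ro.from_quat([x,y,z,w]).as_matrix()
c=-i["R"].T@i["t"]
print("toolaxes cols\n",R.round(3)); print("cam in tool",(R.T@(c-s["ee_pos"])).round(4))
print("camaxes in tool\n",(i["R"]@R).round(3))
print("jaw yaw deg",np.degrees(np.arctan2(R[1,0],R[0,0])), "optical hit z=.05 rel tcp tool", (R.T@(plane(i,[(320,240)],.05)[0]-s["ee_pos"])).round(3))
E
```

```text
toolaxes cols
 [[ 0.267 -0.     0.964]
 [-0.964  0.001  0.267]
 [-0.001 -1.     0.   ]]
cam in tool [-0.0004 -0.1772  0.0747]
camaxes in tool
 [[ 1.    -0.    -0.001]
 [-0.001 -0.294 -0.956]
 [-0.     0.956 -0.294]]
jaw yaw deg -74.48513270985434 optical hit z=.05 rel tcp tool [ 0.002  0.146 -0.026]
```

send_rows(increments=[[[0.03,0.06,0.04,0.15],[0.06,0.12,0.06,0.3]]])

```text
time: 0.4
ee_pos: [0.191, -0.4043, 0.2493]
orientation: [0.621, -0.621, 0.338, -0.338]
ft_force: [1.4, 0.0, 0.1]
gripper_width: 0.0856
```

```bash
python3 -c "
from h import *
s=ctrl.state();print(s['time'],s['q'],s['ee_pos'],s['orientation'])"
```

```text
0.4 [-1.12942281e+00  9.09551774e-02 -6.11691893e-02  1.41923797e+00
  1.23155332e-04  1.43829130e+00] [ 0.1910446  -0.4042633   0.24930583] [ 0.62121947 -0.62091305  0.33818421 -0.33791242]
```

send_rows(increments=[[[0.02,0.04,0,0.18],[0.04,0.08,0,0.36],[0.06,0.12,0,0.54],[0.08,0.16,0,0.72],[0.1,0.2,0,0.9],[0.12,0.24,0,1.08],[0.14,0.28,0,1.26],[0.16,0.32,0,1.44]]])

```text
time: 1.4
ee_pos: [0.3512, -0.0836, 0.2489]
orientation: [-0.69, 0.69, 0.156, -0.156]
ft_force: [0.3, -0.4, 0.7]
gripper_width: 0.0852
```

send_rows(increments=[[[0.02,0.04,0,0.18],[0.04,0.08,0,0.36],[0.06,0.12,0,0.54],[0.08,0.16,0,0.72],[0.1,0.2,0,0.9],[0.12,0.24,0,1.08],[0.14,0.27,0,1.26],[0.16,0.29,0,1.35]]])

```text
time: 2.4
ee_pos: [0.5112, 0.2065, 0.2485]
orientation: [0.441, -0.441, -0.553, 0.553]
ft_force: [-0.4, 0.2, -0.3]
gripper_width: 0.0853
```

```bash
python3 -c "
from h import *
i,im=grab('wrist','w1')
s=ctrl.state();print(s['time'],s['q'],s['ee_pos'],s['orientation'],s['joint_vel'])"
```

```text
2.45 [3.85012675e-01 2.78107976e-01 1.71622390e-01 1.46394570e+00
 5.34836635e-04 1.56632101e-01] [0.51331323 0.20821059 0.24775501] [-0.43987358  0.4396714   0.55392023 -0.55350941] [-0.02701439 -0.03424701 -0.07608857 -0.00611391 -0.00288667  0.1068932 ]
```

View pics/w1.png

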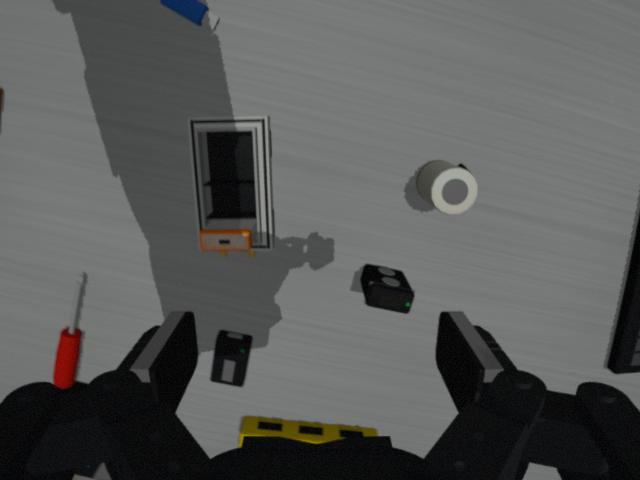

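In w1, the box is at (231,183), the camera's top at (455,190) and the tracker's top at (390,297). I'll crop in to measure them.

```bash
python3 - <<'E'
from h import *
im=cv2.imread("pics/w1.png")
crop(np.clip(im*1.6,0,255).astype(np.uint8),345,130,495,330,"w1a",3)
crop(np.clip(im*1.6,0,255).astype(np.uint8),175,100,290,270,"w1b",3.5)
E
```

```text
(no output)
```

View pics/w1a.png

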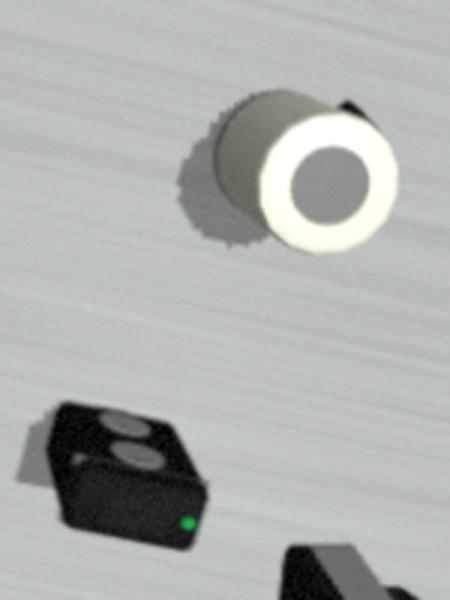

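View pics/w1b.png

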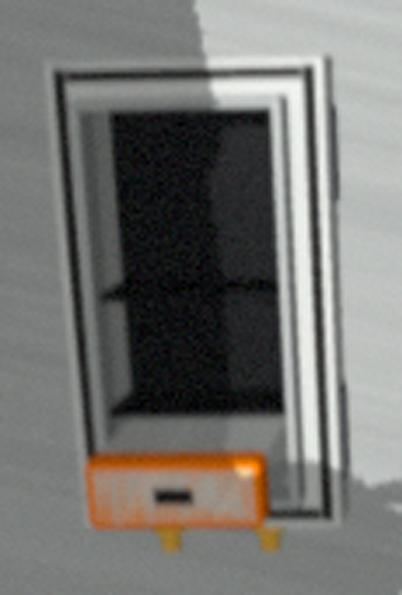

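```bash
cat >m1.py <<'E'
from h import *
im=cv2.imread("pics/w1.png")
i=ctrl.camera_info("wrist")
def show(n,P,z):
    X=plane(i,P,z); c=X.mean(0); L=np.linalg.norm(np.roll(X,-1,0)-X,axis=1)
    e=[X[(k+1)%4]-X[k] for k in range(4)]
    print(n,c.round(4),"edges mm",(L*1e3).round(1),"yaws",[round(np.degrees(np.arctan2(v[1],v[0])),1) for v in e]); return c
a=lambda P:np.array(P)/3+np.array([345,130])
b=lambda P:np.array(P)/3.5+np.array([175,100])
show("trk",a([(72,465),(207,484),(191,549),(64,524)]),.064)
show("tub",b([(47,63),(327,55),(343,523),(87,525)]),.022)
# drive top
hsv=cv2.cvtColor(im,cv2.COLOR_BGR2HSV)
m=cv2.inRange(hsv,(5,120,90),(20,255,255)); m[:, :175]=0; m[:,290:]=0
m[252:]=0
c=max(cv2.findContours(cv2.morphologyEx(m,cv2.MORPH_CLOSE,np.ones((9,9))),0,2)[0],key=cv2.contourArea)
r=cv2.minAreaRect(c); print(r); show("drive",cv2.boxPoints(r),.068)
g=cv2.cvtColor(im,cv2.COLOR_BGR2GRAY); m=cv2.inRange(im,(125,125,125),(255,255,255)); m[:130]=0;m[:,:400]=0; m[250:]=0
cs=cv2.findContours(m,0,2)[0]; c=max(cs,key=cv2.contourArea); print(cv2.fitEllipse(c),cv2.contourArea(c))
X=plane(i,cv2.fitEllipse(c)[0],.064); print("cam",X.round(4)); E=plane(i,c.reshape(-1,2),.064); print(cv2.minEnclosingCircle((E[:,:2]*1e3).astype(np.float32)), np.ptp(E,axis=0))
print(ctrl.state()["ee_pos"])
E
python3 m1.py
```

```text
trk [0.5905 0.2981 0.064 ] edges mm [43.7 23.2 42.5 20.5] yaws [np.float64(94.2), np.float64(4.3), np.float64(-89.4), np.float64(-171.9)]
tub [0.5264 0.1269 0.022 ] edges mm [ 75.9 132.   75.6 131.4] yaws [np.float64(104.0), np.float64(13.2), np.float64(-76.5), np.float64(-166.6)]
((226.5, 240.0), (22.0, 53.0), 90.0)
drive [0.5662 0.1374 0.068 ] edges mm [47.8 20.8 48.6 20.9] yaws [np.float64(103.0), np.float64(10.4), np.float64(-76.9), np.float64(-171.7)]
((454.4618835449219, 190.94345092773438), (43.85661697387695, 46.99378967285156), 45.37111282348633) 1614.5
cam [[0.4772 0.3258 0.064 ]]
((477.6023254394531, 325.7867431640625), 21.183061599731445) [0.04126669 0.04181034 0.        ]
[0.51331323 0.20821059 0.24775501]
```

```bash
python3 - <<'E'
from h import *
i,im=grab('wrist','w1'); t,imt=grab('top','t1'); s=ctrl.state(); print(s['time'],s['ee_pos'],np.abs(s['joint_vel']).max())
crop(np.clip(im*1.6,0,255).astype(np.uint8),345,130,495,330,"w1a",3)
crop(np.clip(im*1.6,0,255).astype(np.uint8),175,100,290,270,"w1b",3.5)
crop(np.clip(imt*1.6,0,255).astype(np.uint8),190,210,250,290,"t1b",7)
E
python3 m1.py
```

```text
2.55 [0.51101574 0.2056288  0.24792689] 0.03368109114727038
trk [0.5886 0.2947 0.064 ] edges mm [43.7 23.1 42.5 20.5] yaws [np.float64(93.7), np.float64(3.8), np.float64(-89.9), np.float64(-172.4)]
tub [0.5231 0.1239 0.022 ] edges mm [ 76.  132.   75.6 131.4] yaws [np.float64(103.5), np.float64(12.8), np.float64(-77.0), np.float64(-167.1)]
((224.0, 238.0), (26.0, 54.0), 90.0)
drive [0.5618 0.1316 0.068 ] edges mm [48.7 24.5 49.6 24.7] yaws [np.float64(102.4), np.float64(9.9), np.float64(-77.4), np.float64(-172.3)]
((453.07586669921875, 188.03353881835938), (44.067386627197266, 47.33750534057617), 41.54433822631836) 1633.5
cam [[0.4734 0.3213 0.064 ]]
((473.91485595703125, 321.3609313964844), 21.0770320892334) [0.04136398 0.04138682 0.        ]
[0.51101574 0.2056288  0.24792689]
```

View pics/w1a.png

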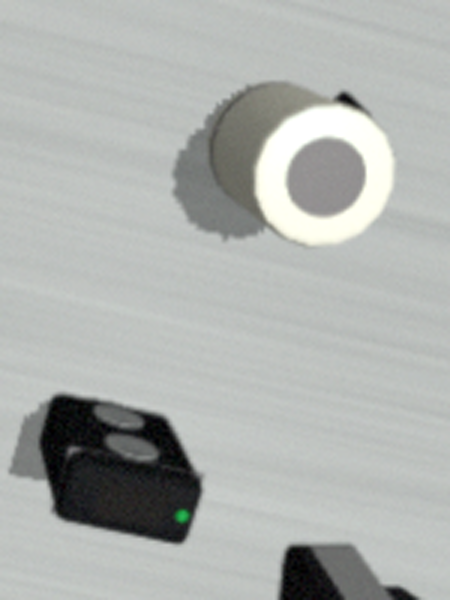

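View pics/w1b.png

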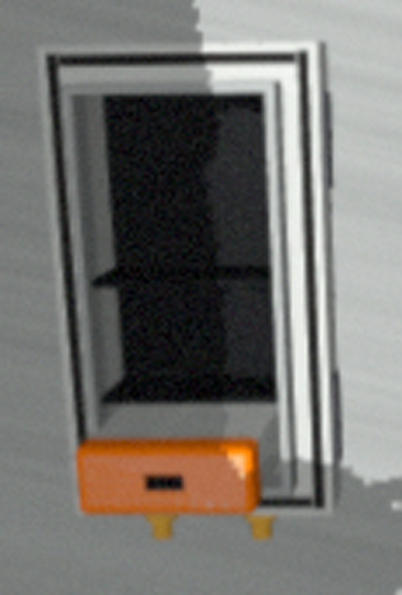

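View pics/t1b.png

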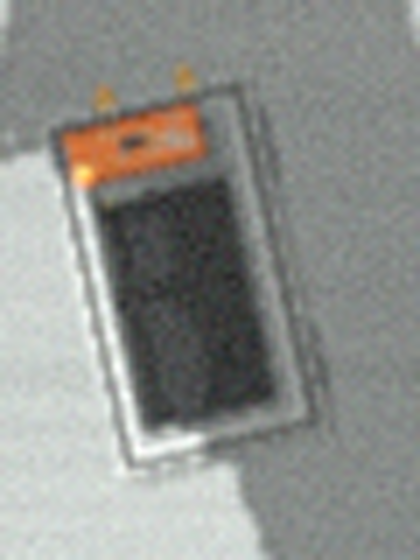

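send_rows(increments=[[[0,0,0,0],[0,0,0,0]]])

```text
time: 2.8
ee_pos: [0.5104, 0.2043, 0.2492]
orientation: [-0.443, 0.443, 0.551, -0.551]
ft_force: [-0.3, -0.5, 0.3]
gripper_width: 0.0851
```

```bash
python3 - <<'E'
from h import *
for k in range(4):
  i,im=grab('wrist','w2'); s=ctrl.state(); print(s['time'],s['ee_pos'],s['orientation'],np.abs(s['joint_vel']).max(), -i["R"].T@i["t"])
crop(np.clip(im*1.6,0,255).astype(np.uint8),345,130,495,330,"w2a",3)
crop(np.clip(im*1.6,0,255).astype(np.uint8),175,100,290,270,"w2b",3.5)
E
```

```text
2.85 [0.51044478 0.20434591 0.2492689 ] [-0.4425514   0.44274044  0.55148429 -0.55135673] 0.0030386670297424066 [0.43657566 0.18840779 0.42640286]
2.9 [0.51052831 0.20440577 0.24930711] [-0.4424825   0.4427019   0.55157015 -0.55135708] 0.0026194247678525497 [0.43663852 0.18843492 0.42645735]
2.95 [0.51064563 0.20450825 0.2493175 ] [-0.4424465   0.44269986  0.55163118 -0.55132655] 0.004340611254695433 [0.43671194 0.18849419 0.42646567]
3.0 [0.51068382 0.20462427 0.24923104] [-0.44238692  0.44259813  0.55166263 -0.55142456] 0.004626789979837419 [0.43678578 0.1885698  0.42644112]
```

View pics/w2a.png

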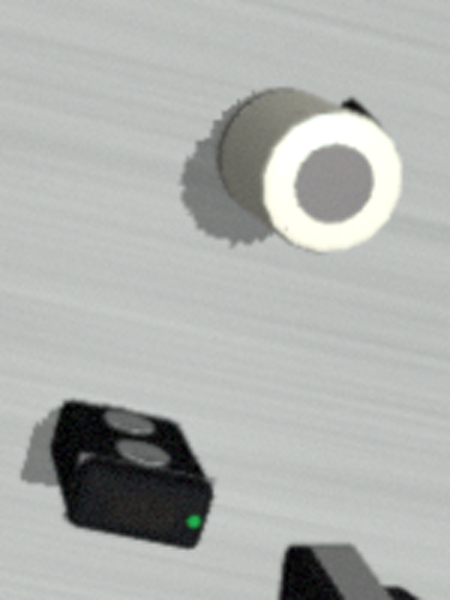

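View pics/w2b.png

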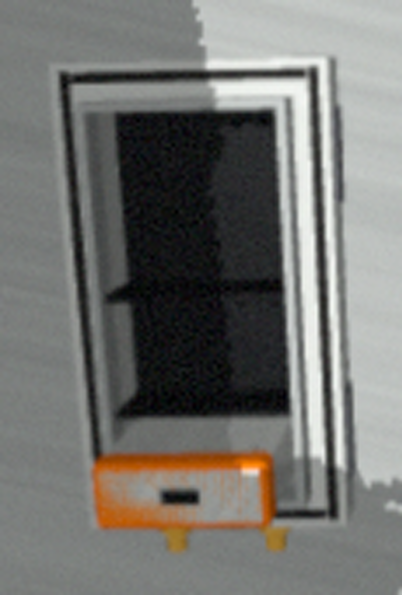

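```bash
sed -i 's/w1.png/w2.png/; s/\[(72,465),(207,484),(191,549),(64,524)\]/[(77,461),(213,484),(195,549),(68,521)]/; s/\[(47,63),(327,55),(343,523),(87,525)\]/[(51,65),(331,57),(350,523),(93,526)]/' m1.py; python3 m1.py
python3 - <<'E'
from h import *
# cross-check tub and others in the top view
i=ctrl.camera_info("top")
P=np.array([(52,130),(243,82),(315,420),(128,468)])/7+np.array([190,210])
X=plane(i,P,.022); print(X.mean(0),np.linalg.norm(np.roll(X,-1,0)-X,axis=1))
imt=cv2.imread("pics/t1.png"); m=cv2.inRange(imt,(125,125,125),(255,255,255)); m[:250]=0;m[290:]=0;m[:,:110]=0;m[:,150:]=0
c=max(cv2.findContours(m,0,2)[0],key=cv2.contourArea); (u,r)=cv2.minEnclosingCircle(c); print(u,r,plane(i,[u],.064))
print(proj(i,[[.59,.297,.064]]))
crop(np.clip(imt*1.6,0,255).astype(np.uint8),110,200,190,290,"t1c",6)
E
```

```text
trk [0.5885 0.2955 0.064 ] edges mm [44.6 23.4 43.  21. ] yaws [np.float64(92.0), np.float64(2.3), np.float64(-91.3), np.float64(-173.1)]
tub [0.5234 0.1243 0.022 ] edges mm [ 76.2 132.   76.2 131.7] yaws [np.float64(103.4), np.float64(13.1), np.float64(-76.8), np.float64(-166.9)]
((228.0, 240.0), (22.0, 54.0), 90.0)
drive [0.5632 0.1343 0.068 ] edges mm [48.9 20.9 49.8 21. ] yaws [np.float64(102.4), np.float64(9.9), np.float64(-77.5), np.float64(-172.3)]
((455.75604248046875, 190.2139892578125), (43.59249496459961, 47.09284210205078), 45.674346923828125) 1608.5
cam [[0.4751 0.3239 0.064 ]]
((475.3699951171875, 324.10406494140625), 21.067787170410156) [0.04123055 0.04175468 0.        ]
[0.51068382 0.20462427 0.24923104]
[0.5246096  0.12078195 0.022     ] [0.07105151 0.12568021 0.06881444 0.1259518 ]
(135.076171875, 259.3545837402344) 16.774520874023438 [[0.49769584 0.31243387 0.064     ]]
[[142.26356838 221.9847725 ]]
```

View pics/t1c.png

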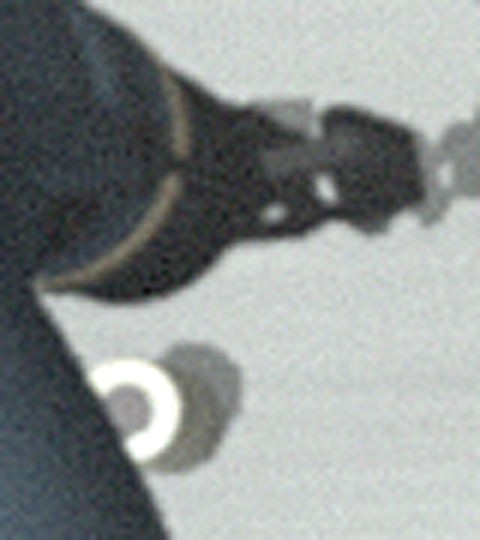

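send_rows(increments=[[[0.03,0.035,-0.01,-0.09],[0.055,0.065,-0.04,-0.18],[0.078,0.091,-0.08,-0.18],[0.078,0.091,-0.12,-0.18],[0.078,0.091,-0.12,-0.18],[0.078,0.091,-0.12,-0.18]]])

```text
time: 3.75
ee_pos: [0.5893, 0.296, 0.1307]
orientation: [-0.49, 0.49, 0.51, -0.509]
ft_force: [0.1, 0.3, 0.4]
gripper_width: 0.0851
```

```bash
cat >> h.py <<'E'
from scipy.spatial.transform import Rotation as Ro
def st():
    s=ctrl.state(); w,x,y,z=s["orientation"]; R=Ro.from_quat([x,y,z,w]).as_matrix()
    print("t",round(s["time"],2),"tcp",s["ee_pos"].round(4),"yaw",np.degrees(np.arctan2(R[1,0],R[0,0])).round(2),"tilt",np.degrees(np.arccos(-R[2,1])).round(2),"F",s["ft_force"].round(2),"w",s["gripper_width"].round(4),"v",np.abs(s["joint_vel"]).max().round(3)); return s,R
E
python3 - <<'E'
from h import *
i,im=grab('wrist','w3'); s,R=st()
cv2.imwrite("pics/w3b.png",np.clip(im*1.6,0,255).astype(np.uint8))
E
```

```text
Traceback (most recent call last):
  File "h.py", line 24, in st
    print("t",round(s["time"],2),"tcp",s["ee_pos"].round(4),"yaw",np.degrees(np.arctan2(R[1,0],R[0,0])).round(2),"tilt",np.degrees(np.arccos(-R[2,1])).round(2),"F",s["ft_force"].round(2),"w",s["gripper_width"].round(4),"v",np.abs(s["joint_vel"]).max().round(3)); return s,R
                                                                                                                                                                                               ^^^^^^^^^^^^^^^^^^^^^^^^
AttributeError: 'float' object has no attribute 'round'
```

```bash
sed -i 's/s\["gripper_width"\].round(4)/round(float(s["gripper_width"]),4)/' h.py
python3 - <<'E'
from h import *
i,im=grab('wrist','w3'); s,R=st()
cv2.imwrite("pics/w3b.png",np.clip(im*1.6,0,255).astype(np.uint8))
E
```

```text
t 3.85 tcp [0.5898 0.2962 0.1315] yaw 92.22 tilt 0.2 F [ 0.47 -0.27  0.7 ] w 0.0856 v 0.006
```

View pics/w3b.png

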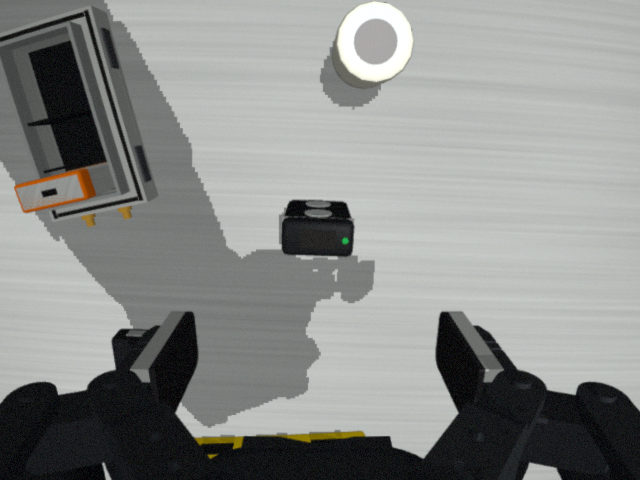

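```bash
python3 - <<'E'
from h import *
i=ctrl.camera_info("wrist"); s,R=st()
im=cv2.imread("pics/w3b.png"); crop(im,265,185,370,270,"w3c",7)
X=plane(i,[(285,221),(353,221),(352,254),(282,255)],.064); print(X.mean(0),np.linalg.norm(np.roll(X,-1,0)-X,axis=1))
p=s["ee_pos"].copy(); p[2]=.064; print(proj(i,[p]))
E
```

```text
t 3.85 tcp [0.5898 0.2962 0.1315] yaw 92.22 tilt 0.2 F [ 0.47 -0.27  0.7 ] w 0.0856 v 0.006
[0.58922598 0.29744753 0.064     ] [0.0413478  0.02126067 0.04364934 0.02204104]
[[315.89905207 238.77779469]]
```

View pics/w3c.png

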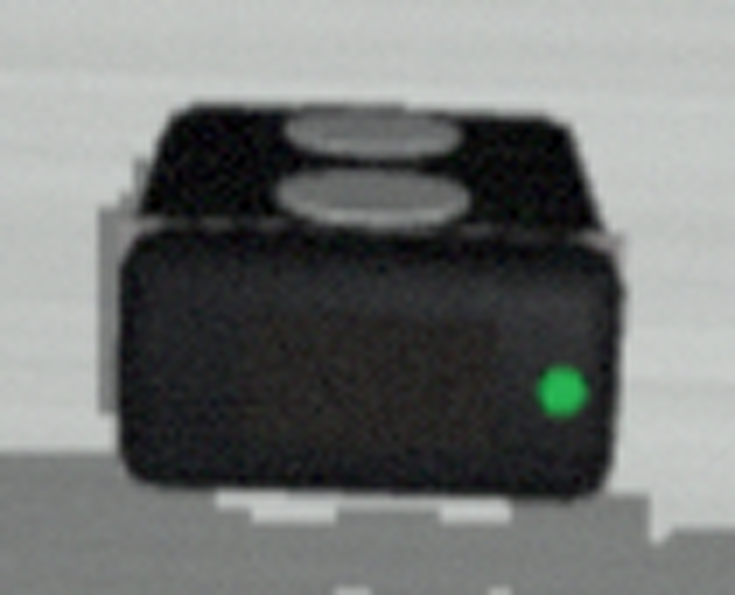

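send_rows(increments=[[[0,0.001,-0.04,-0.03],[0,0.001,-0.08,-0.03],[0,0.001,-0.0955,-0.03],[0,0.001,-0.0955,-0.03],[0,0.001,-0.0955,-0.03]]])

```text
time: 4.47
ee_pos: [0.59, 0.2975, 0.0355]
orientation: [-0.497, 0.498, 0.503, -0.501]
ft_force: [0.3, 0.4, 0.5]
gripper_width: 0.0854
```

send_rows(increments=[[[0,0,0,0],[0,0,0,0],[0,0,0,0],[0,0,0,0],[0,0,0,0],[0,0,0,0]]], grip=1, newtons=40)

```text
time: 5.22
ee_pos: [0.5888, 0.297, 0.0334]
orientation: [0.498, -0.498, -0.502, 0.502]
ft_force: [0.5, 0.5, 0.1]
gripper_width: -0.0001
```

```bash
python3 - <<'E'
from h import *
i,im=grab('wrist','w4'); s,R=st()
cv2.imwrite("pics/w4b.png",np.clip(im*1.6,0,255).astype(np.uint8))
E
```

```text
t 5.28 tcp [0.5888 0.297  0.0334] yaw 90.53 tilt 0.01 F [-0.72  0.46 -1.12] w 0.0005 v 0.001
```

View pics/w4b.png

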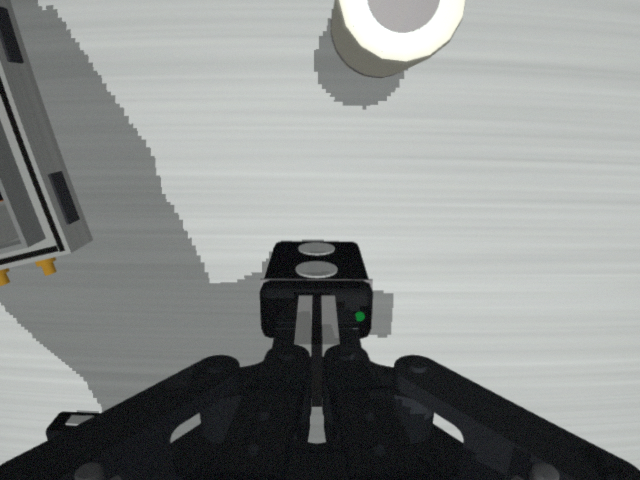

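```bash
python3 - <<'E'
from h import *
w=cv2.imread("pics/w4b.png"); crop(w,230,210,410,350,"w4c",4)
i,im=grab('side','s4'); crop(im,130,300,290,420,"s4c",5)
iw=ctrl.camera_info("wrist"); s,R=st(); p=s["ee_pos"]
print(proj(iw,[p,p+[-.011,0,0],p+[.011,0,0],[p[0],p[1],.064],[p[0]-.011,p[1],.064]]))
print(proj(i,[p,[p[0],p[1],.064]]))
E
```

```text
t 5.33 tcp [0.5888 0.297  0.0334] yaw 90.53 tilt 0.01 F [-0.11 -0.31  0.26] w 0.0001 v 0.001
[[316.0289446  282.37063273]
 [316.21349086 259.94285115]
 [315.851026   303.99244736]
 [315.94162714 313.13333903]
 [316.15773914 287.31233558]]
[[182.31135942 356.84440002]
 [179.85787266 346.76916043]]
```

View pics/w4c.png

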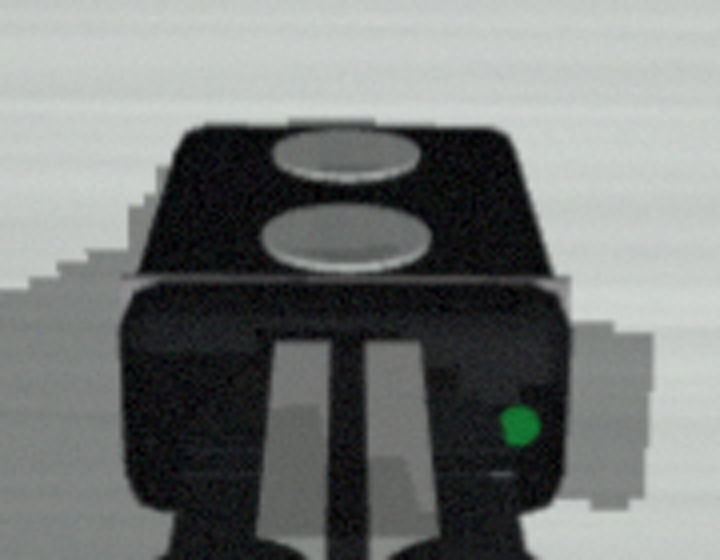

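View pics/s4c.png

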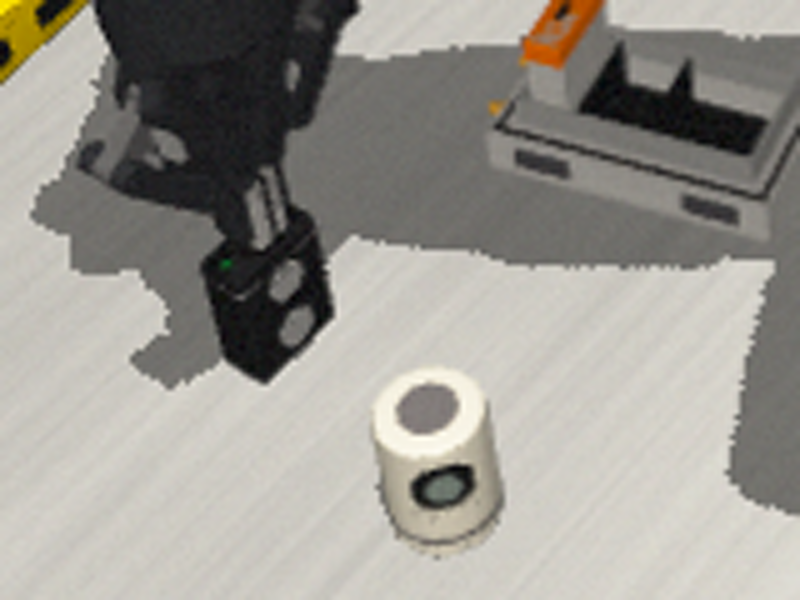

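The fingers shut to zero above the tracker's top. In w4 their ends sit at row 295, but the stated TCP should project to about row 282. The real fingertips seem to be about 30 mm behind the reported TCP, so I'll raise a little and check that in free air.

send_rows(increments=[[[0,0,0.04,0],[0,0,0.08,0],[0,0,0.08,0],[0,0,0.08,0]]])

```text
time: 5.82
ee_pos: [0.5886, 0.2969, 0.113]
orientation: [0.498, -0.498, -0.502, 0.502]
ft_force: [0.2, -0.3, -0.6]
gripper_width: 0.0001
```

```bash
python3 - <<'E'
from h import *
iw,w=grab('wrist','w5'); i,im=grab('side','s5'); s,R=st(); p=s["ee_pos"]
crop(np.clip(w*1.6,0,255).astype(np.uint8),200,200,440,360,"w5c",3); crop(np.clip(im*1.3,0,255).astype(np.uint8),130,270,290,390,"s5c",5)
print(proj(iw,[p,p+[-.011,0,0],p+[0,0,.031]])); print(proj(i,[p,p+[0,0,.031]]),(proj(i,[p,p+[0,0,.031]])-[130,270])*5)
E
```

```text
t 5.92 tcp [0.5881 0.2966 0.1121] yaw 90.53 tilt 0.13 F [-0.42 -0.27 -0.02] w 0.0 v 0.004
[[315.44440127 280.61518891]
 [315.61785745 258.2331683 ]
 [315.23952677 311.37500393]]
[[176.24360085 330.260413  ]
 [173.54110307 319.11529053]] [[231.21800425 301.30206499]
 [217.70551535 245.57645267]]
```

View pics/w5c.png

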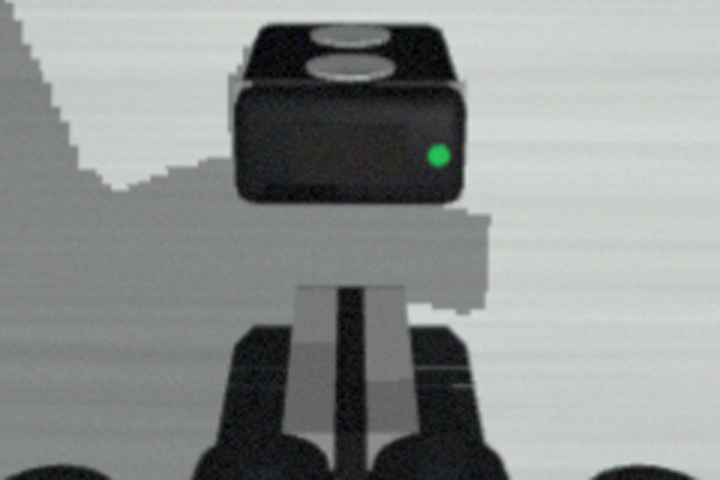

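View pics/s5c.png

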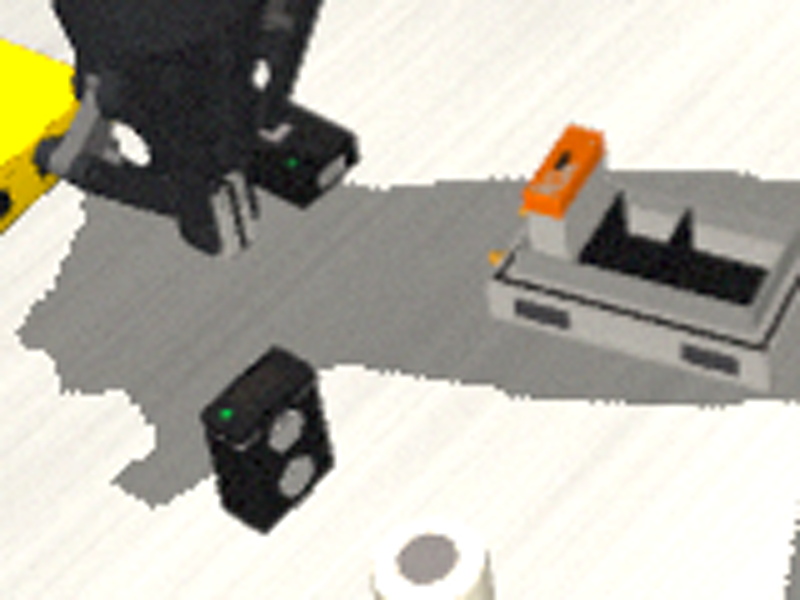

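In w5, the shut fingertips end at row 296 in free air. The side view puts them about 30 mm above the reported TCP, so the two cameras agree, and I'll use tip ≈ TCP + 31 mm. The tracker still stands where it was.

```bash
python3 - <<'E'
from h import *
i=ctrl.camera_info("wrist"); st()
X=plane(i,np.array([(235,85),(465,85),(464,202),(235,203)])/3+[200,200],.064); print(X.mean(0),np.linalg.norm(np.roll(X,-1,0)-X,axis=1))
E
```

```text
t 5.92 tcp [0.5881 0.2966 0.1121] yaw 90.53 tilt 0.13 F [-0.42 -0.27 -0.02] w 0.0 v 0.004
[0.58742206 0.29686818 0.064     ] [0.04316042 0.0234582  0.04425487 0.0236749 ]
```

send_rows(increments=[[[0,0.001,0,0],[0,0.001,0,0],[0,0.001,0,0],[0,0.001,0,0],[0,0.001,-0.03,0],[0,0.001,-0.06,0],[0,0.001,-0.09,0]]], grip=-1)

```text
time: 6.8
ee_pos: [0.5889, 0.298, 0.0227]
orientation: [-0.498, 0.498, 0.502, -0.502]
ft_force: [0.8, 0.0, -0.5]
gripper_width: 0.085
```

send_rows(increments=[[[0,0,-0.01,0],[0,0,-0.019,0],[0,0,-0.019,0]]])

```text
time: 7.18
ee_pos: [0.589, 0.2981, 0.0046]
orientation: [-0.498, 0.498, 0.502, -0.502]
ft_force: [0.2, 0.3, 0.6]
gripper_width: 0.0851
```

```bash
python3 - <<'E'
from h import *
iw,w=grab('wrist','w6'); i,im=grab('side','s6'); s,R=st(); p=s["ee_pos"]
cv2.imwrite("pics/w6b.png",np.clip(w*1.6,0,255).astype(np.uint8)); crop(np.clip(im*1.3,0,255).astype(np.uint8),130,290,290,410,"s6c",5)
E
```

```text
t 7.28 tcp [0.5894 0.2983 0.0053] yaw 90.53 tilt 0.08 F [0.7  0.61 0.92] w 0.0852 v 0.003
```

View pics/w6b.png

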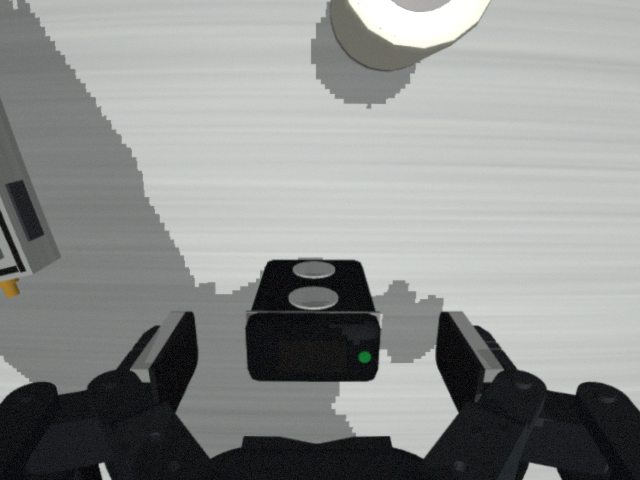

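View pics/s6c.png

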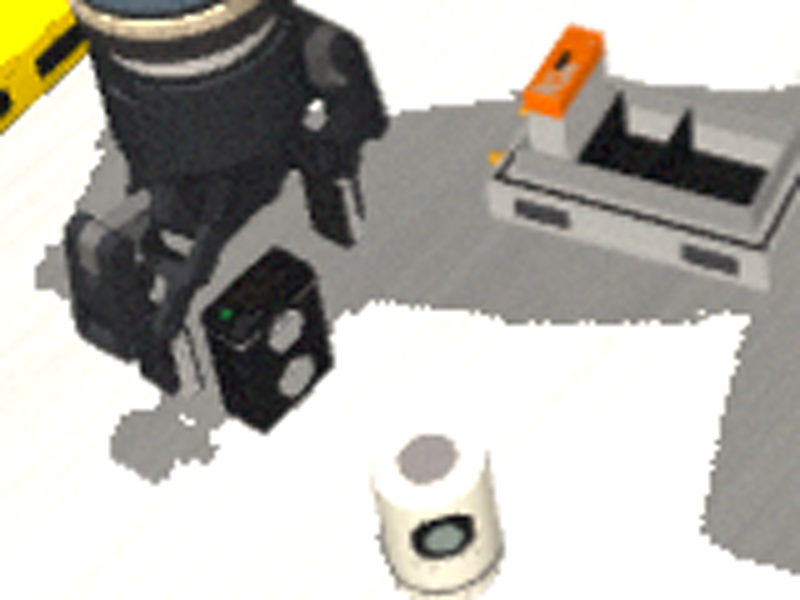

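Both fingers now straddle the tracker: the pads' inner edges are at columns 195 and 437 and the tracker spans 247–379. Closing on it now.

send_rows(increments=[[[0,0,-0.002,0],[0,0,-0.002,0],[0,0,-0.002,0],[0,0,-0.002,0],[0,0,-0.002,0]]], grip=1, newtons=40)

```text
time: 7.9
ee_pos: [0.5891, 0.2981, 0.0028]
orientation: [-0.498, 0.498, 0.502, -0.502]
ft_force: [0.0, -1.0, 5.0]
gripper_width: 0.0444
```

```bash
python3 - <<'E'
from h import *
iw,w=grab('wrist','w7'); s,R=st(); p=s["ee_pos"]
cv2.imwrite("pics/w7b.png",np.clip(w*1.6,0,255).astype(np.uint8))
E
```

```text
t 7.95 tcp [0.5891 0.2981 0.0028] yaw 90.53 tilt 0.04 F [-0.85 -0.38  5.76] w 0.0443 v 0.002
```

View pics/w7b.png

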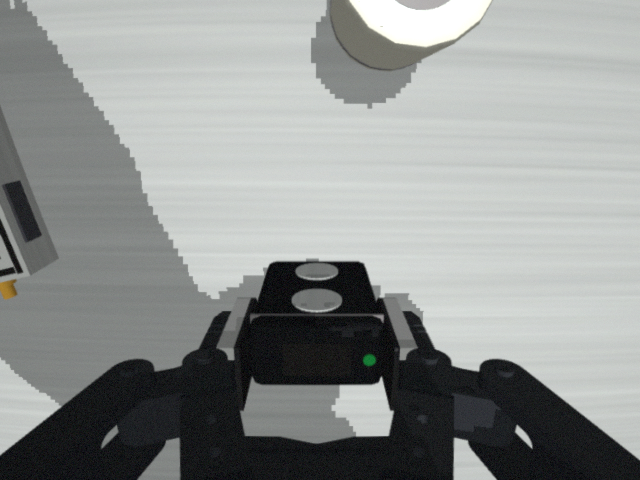

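The tracker is gripped (width 44.4 mm). I'll lift it, carry it above the pocket, and measure the box again from close by.

send_rows(increments=[[[0,0,0.04,0],[0,0,0.08,0],[-0.01,-0.03,0.1,0.06],[-0.025,-0.08,0.1,0.14],[-0.04,-0.13,0.1,0.221],[-0.053,-0.17,0.1,0.221],[-0.053,-0.17,0.1,0.221],[-0.053,-0.17,0.1,0.221]]])

```text
time: 8.95
ee_pos: [0.5361, 0.1282, 0.1024]
orientation: [-0.439, 0.439, 0.554, -0.554]
ft_force: [-0.1, 0.1, -1.1]
gripper_width: 0.0443
```

```bash
python3 - <<'E'
from h import *
iw,w=grab('wrist','w8'); s,R=st(); p=s["ee_pos"]
cv2.imwrite("pics/w8b.png",np.clip(w*1.6,0,255).astype(np.uint8))
E
```

```text
t 9.0 tcp [0.5362 0.1286 0.1023] yaw 103.21 tilt 0.02 F [-0.93  0.86 -1.53] w 0.0446 v 0.011
```

View pics/w8b.png

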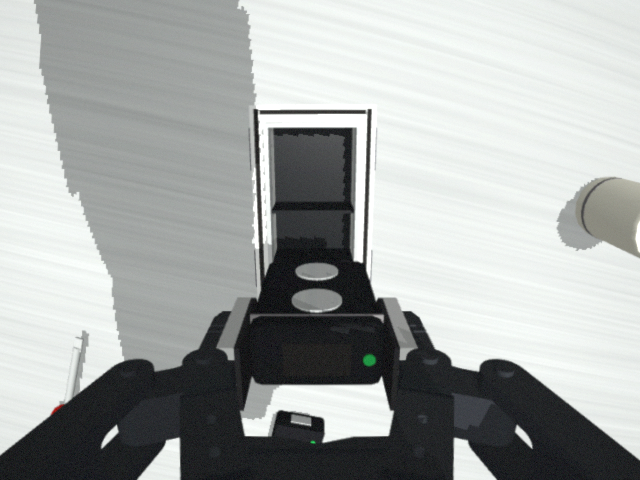

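```bash
python3 - <<'E'
from h import *
w=cv2.imread("pics/w8.png"); crop(w,240,100,390,270,"w8c",4)
E
```

```text
(no output)
```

View pics/w8c.png

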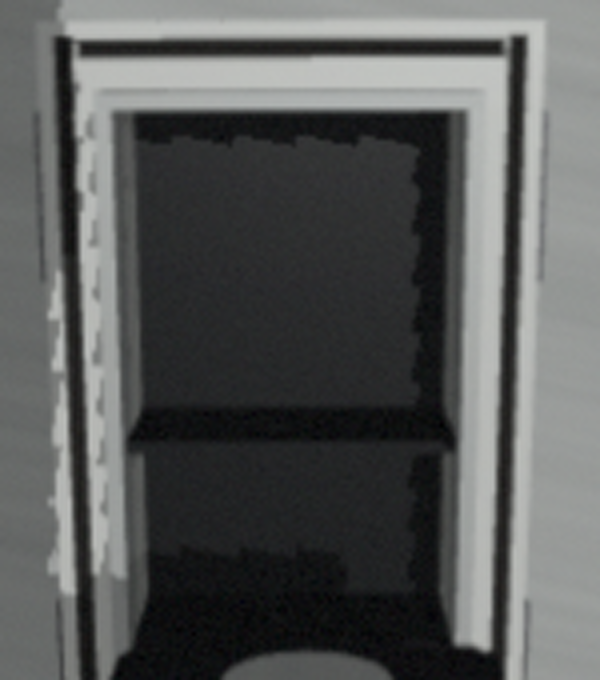

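```bash
python3 - <<'E'
from h import *
i=ctrl.camera_info("wrist"); s,R=st(); p=s["ee_pos"]
def f(P,z): return plane(i,np.array(P)/4.+[240,100],z)
a=np.radians(13.2); ex=np.array([np.cos(a),np.sin(a),0]); ey=np.array([-np.sin(a),np.cos(a),0])
tcp=np.array([p[0],p[1],0])
for n,P,z in [("tub end",[(37,22),(546,22)],.022),("rim in end",[(113,112),(467,112)],.036),("rim out end",[(95,90),(487,90)],.036),("sides tub",[(66,590),(527,590)],.022),("rimin sides",[(128,575),(458,575)],.036),("blackline l/r",[(80,500),(506,500)],.022)]:
    X=f(P,z)-tcp; print(n,"wid",np.linalg.norm(X[1]-X[0])*1e3,"x,y rel tcp box axes",(X@ex*1e3).round(1),(X@ey*1e3).round(1),"mid y",((X@ey).mean()*1e3).round(1),"yaw",np.degrees(np.arctan2(*(X[1]-X[0])[[1,0]]))-90)
# tracker held: top face
w=cv2.imread("pics/w8b.png"); crop(w,235,240,405,400,"w8d",4)
E
```

```text
t 9.0 tcp [0.5362 0.1286 0.1023] yaw 103.21 tilt 0.02 F [-0.93  0.86 -1.53] w 0.0446 v 0.011
tub end wid 75.7780909793905 x,y rel tcp box axes [-79.3 -79.2] [-39.6  36.2] mid y -1.7 yaw 13.102241904252267
rim in end wid 50.43277860046445 x,y rel tcp box axes [-66.6 -66.5] [-27.1  23.4] mid y -1.9 yaw 13.104566076096162
rim out end wid 55.67900413601621 x,y rel tcp box axes [-69.7 -69.6] [-29.5  26.1] mid y -1.7 yaw 13.104950188118764
sides tub wid 75.27955355723584 x,y rel tcp box axes [9.7 9.8] [-38.9  36.4] mid y -1.2 yaw 13.130545715728488
rimin sides wid 50.77376298774887 x,y rel tcp box axes [2.6 2.7] [-27.   23.7] mid y -1.7 yaw 13.130258937073478
blackline l/r wid 68.40218249444399 x,y rel tcp box axes [-5.5 -5.4] [-35.9  32.5] mid y -1.7 yaw 13.126698159007802
```

View pics/w8d.png

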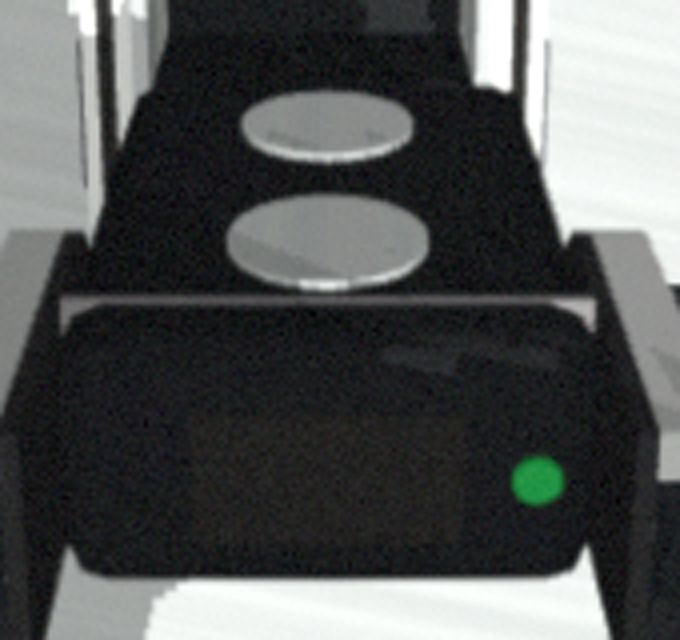

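```bash
python3 - <<'E'
from h import *
i=ctrl.camera_info("wrist"); s,R=st(); p=s["ee_pos"]
a=np.radians(13.2); ex=np.array([np.cos(a),np.sin(a),0]); ey=np.array([-np.sin(a),np.cos(a),0])
tcp=np.array([p[0],p[1],0])
for z in (.160,.1635,.167):
  X=plane(i,np.array([(62,300),(597,300),(590,577),(68,577)])/4.+[235,240],z)-tcp
  print(z,(X@ex*1e3).round(1),(X@ey*1e3).round(1),(X.mean(0)@ex*1e3).round(1),(X.mean(0)@ey*1e3).round(1))
E
```

```text
t 9.0 tcp [0.5362 0.1286 0.1023] yaw 103.21 tilt 0.02 F [-0.93  0.86 -1.53] w 0.0446 v 0.011
0.16 [-13.2 -13.1  13.3  13.3] [-20.8  22.   22.9 -21.7] 0.1 0.6
0.1635 [-15.  -15.   10.7  10.7] [-20.2  21.4  22.2 -21.1] -2.1 0.6
0.167 [-16.8 -16.8   8.1   8.1] [-19.6  20.8  21.5 -20.4] -4.4 0.6
```

send_rows(increments=[[[0.0016,-0.0017,-0.03,0],[0.0016,-0.0017,-0.055,0],[0.0016,-0.0017,-0.065,0],[0.0016,-0.0017,-0.072,0],[0.0016,-0.0017,-0.078,0]]])

```text
time: 9.62
ee_pos: [0.538, 0.1267, 0.0246]
orientation: [-0.439, 0.439, 0.554, -0.554]
ft_force: [-0.3, 0.8, -1.9]
gripper_width: 0.0442
```

```bash
python3 - <<'E'
from h import *
i,im=grab('side','s9'); st()
crop(np.clip(im*1.2,0,255).astype(np.uint8),190,260,330,360,"s9c",5)
E
```

```text
t 9.68 tcp [0.5376 0.1265 0.0239] yaw 103.21 tilt 0.01 F [-0.95 -0.17 -1.9 ] w 0.0442 v 0.021
```

View pics/s9c.png

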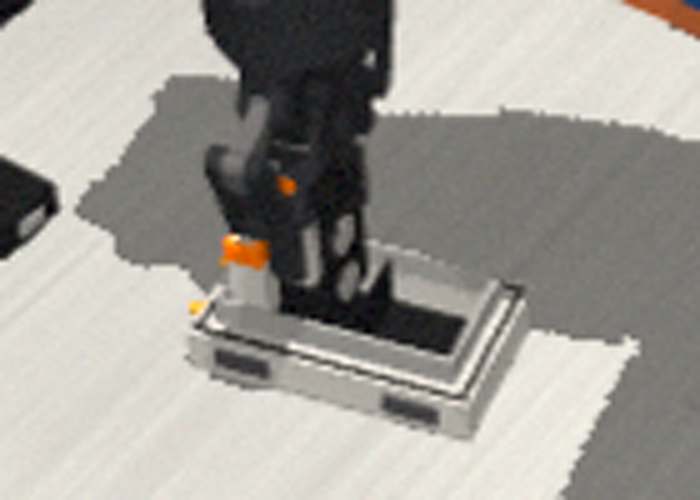

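The tracker is entering the middle pocket and the force hasn't changed. Lowering it the rest of the way.

send_rows(increments=[[[0,0,-0.006,0],[0,0,-0.011,0],[0,0,-0.015,0],[0,0,-0.016,0],[0,0,-0.016,0]]])

```text
time: 10.3
ee_pos: [0.5375, 0.1263, 0.0084]
orientation: [0.439, -0.439, -0.554, 0.554]
ft_force: [-0.5, 0.9, -1.4]
gripper_width: 0.0445
```

```bash
python3 - <<'E'
from h import *
st()
E
```

```text
t 10.3 tcp [0.5375 0.1263 0.0084] yaw 103.19 tilt 0.0 F [-0.49  0.87 -1.4 ] w 0.0445 v 0.003
```

send_rows(increments=[[[0,0,-0.001,0],[0,0,-0.0015,0]]])

```text
time: 10.55
ee_pos: [0.5375, 0.1263, 0.007]
orientation: [-0.439, 0.439, 0.554, -0.554]
ft_force: [-0.8, 0.1, -0.8]
gripper_width: 0.0446
```

send_rows(increments=[[[0,0,0,0],[0,0,0,0],[0,0,0,0],[0,0,0.002,0],[0,0,0.03,0],[0,0,0.07,0],[0,0,0.1,0],[0,0,0.1,0]]], grip=-1)

```text
time: 11.55
ee_pos: [0.5391, 0.1267, 0.1094]
orientation: [-0.438, 0.44, 0.555, -0.553]
ft_force: [0.6, 0.1, -0.6]
gripper_width: 0.0857
```

```bash
python3 - <<'E'
from h import *
iw,w=grab('wrist','w10'); s,R=st()
cv2.imwrite("pics/w10b.png",np.clip(w*1.4,0,255).astype(np.uint8))
E
```

```text
t 11.6 tcp [0.5381 0.1265 0.1078] yaw 103.19 tilt 0.12 F [ 0.27  0.04 -0.97] w 0.0852 v 0.035
```

View pics/w10b.png

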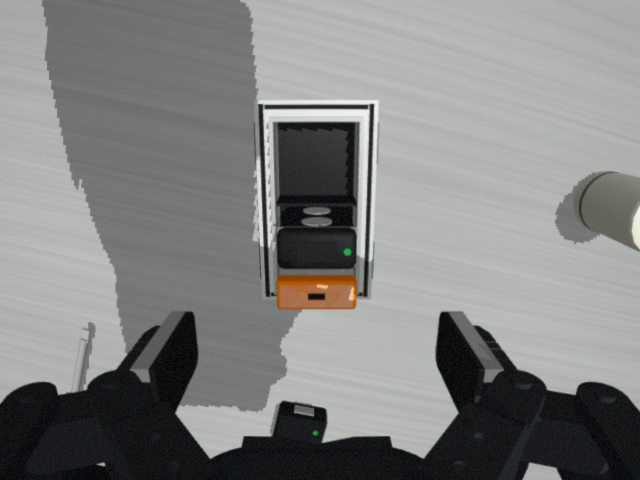

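The tracker stands upright in the middle pocket, with its top at (316,248) in line with the drive's at (317,293). Next is the camera.

send_rows(increments=[[[-0.015,0.05,0,0],[-0.033,0.105,0,0],[-0.05,0.16,-0.01,0],[-0.063,0.197,-0.02,0],[-0.063,0.197,-0.02,0],[-0.063,0.197,-0.02,0]]])

```text
time: 12.35
ee_pos: [0.474, 0.3227, 0.086]
orientation: [0.439, -0.439, -0.554, 0.555]
ft_force: [-0.7, -0.2, -0.8]
gripper_width: 0.0856
```

```bash
python3 - <<'E'
from h import *
i,w=grab('wrist','w11'); s,R=st(); p=s["ee_pos"]
cv2.imwrite("pics/w11b.png",np.clip(w*1.4,0,255).astype(np.uint8))
m=cv2.inRange(w,(125,125,125),(255,255,255)); m[300:]=0
c=max(cv2.findContours(m,0,2)[0],key=cv2.contourArea); e=cv2.fitEllipse(c); print(e); X=plane(i,[e[0]],.064)[0]
a=np.radians(13.2); ex=np.array([np.cos(a),np.sin(a),0]); ey=np.array([-np.sin(a),np.cos(a),0])
E=plane(i,c.reshape(-1,2),.064);print(X,(X-p)@ex*1e3,(X-p)@ey*1e3,cv2.minEnclosingCircle((E[:,:2]*1e3).astype(np.float32)))
E
```

```text
t 12.4 tcp [0.4744 0.3224 0.0864] yaw 103.16 tilt 0.07 F [ 1.55 -0.71 -0.05] w 0.0854 v 0.012
((319.83367919921875, 258.2621765136719), (54.200889587402344, 73.48857116699219), 101.96734619140625)
[0.46976968 0.3237598  0.064     ] -4.176709265544974 2.4007549028603217 ((474.48919677734375, 324.1104431152344), 20.424327850341797)
```

View pics/w11b.png

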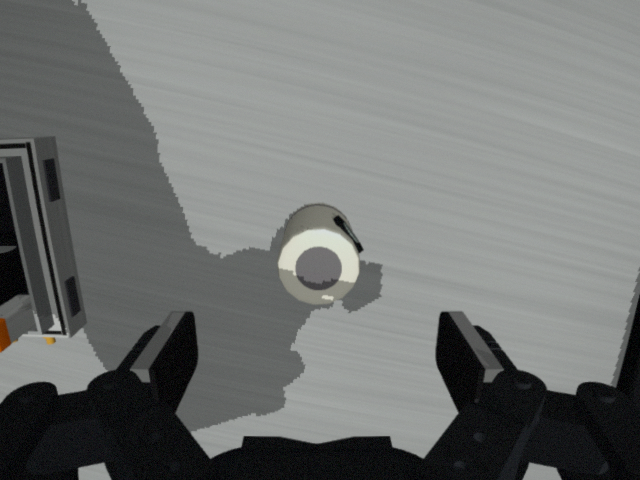

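```bash
python3 - <<'E'
from h import *
i=ctrl.camera_info('wrist'); s,R=st(); p=s["ee_pos"]
a=np.radians(13.2); ex=np.array([np.cos(a),np.sin(a),0]); ey=np.array([-np.sin(a),np.cos(a),0])
X=plane(i,[(318.5,267),(319.5,268.5),(278,267),(359,267),(318.5,228),(318.5,306)],.064); print(X[:2],(X-p)@ex*1e3,(X-p)@ey*1e3)
E
```

```text
t 12.4 tcp [0.4744 0.3224 0.0864] yaw 103.16 tilt 0.07 F [ 1.55 -0.71 -0.05] w 0.0854 v 0.012
[[0.47514011 0.32393193 0.064     ]
 [0.47582587 0.32462007 0.064     ]] [  1.09113912   1.91591652   1.06746616   1.13940023 -19.67498713
  23.1888916 ] [  1.34199375   1.85536731 -19.45787776  22.14290865   1.35292717
   1.33202901]
```

send_rows(increments=[[[0.001,0.0015,-0.03,0],[0.001,0.0015,-0.06,0],[0.001,0.0015,-0.076,0],[0.001,0.0015,-0.0835,0],[0.001,0.0015,-0.0835,0],[0.001,0.0015,-0.0835,0]]])

```text
time: 13.15
ee_pos: [0.476, 0.3251, 0.0043]
orientation: [-0.439, 0.439, 0.555, -0.554]
ft_force: [0.2, 1.0, 1.0]
gripper_width: 0.0855
```

send_rows(increments=[[[0,0,0,0],[0,0,0,0],[0,0,0,0],[0,0,0,0],[0,0,0,0]]], grip=1, newtons=40)

```text
time: 13.78
ee_pos: [0.4757, 0.325, 0.004]
orientation: [-0.439, 0.439, 0.554, -0.554]
ft_force: [-1.0, -1.2, 6.0]
gripper_width: 0.0426
```

```bash
python3 - <<'E'
from h import *
i,w=grab('wrist','w12'); s,R=st(); p=s["ee_pos"]
cv2.imwrite("pics/w12b.png",np.clip(w*1.4,0,255).astype(np.uint8))
E
```

```text
t 13.82 tcp [0.4757 0.325  0.004 ] yaw 103.19 tilt 0.05 F [-0.14 -1.4   6.  ] w 0.0427 v 0.001
```

View pics/w12b.png

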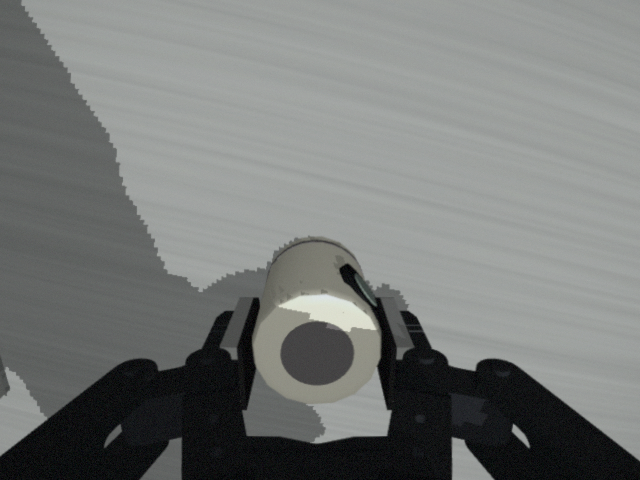

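The camera is gripped (42.7 mm). I'll lift it and carry it above the end pocket.

send_rows(increments=[[[0,0,0.04,0],[0,0,0.08,0],[0.004,-0.04,0.1,0],[0.009,-0.095,0.1,0],[0.015,-0.15,0.1,0],[0.0205,-0.208,0.1,0],[0.0205,-0.208,0.1,0],[0.0205,-0.208,0.1,0]]])

```text
time: 14.82
ee_pos: [0.4959, 0.1167, 0.1034]
orientation: [-0.44, 0.439, 0.554, -0.554]
ft_force: [0.6, 0.6, -2.0]
gripper_width: 0.0424
```

```bash
python3 - <<'E'
from h import *
ctrl.grab_frame("top")
i,w=grab('wrist','w13'); s,R=st(); p=s["ee_pos"]
cv2.imwrite("pics/w13b.png",np.clip(w*1.4,0,255).astype(np.uint8))
crop(w,240,130,400,270,"w13c",5)
E
```

```text
t 14.93 tcp [0.4958 0.1177 0.1033] yaw 103.25 tilt 0.01 F [ 0.88 -0.06 -1.53] w 0.0424 v 0.01
```

View pics/w13b.png

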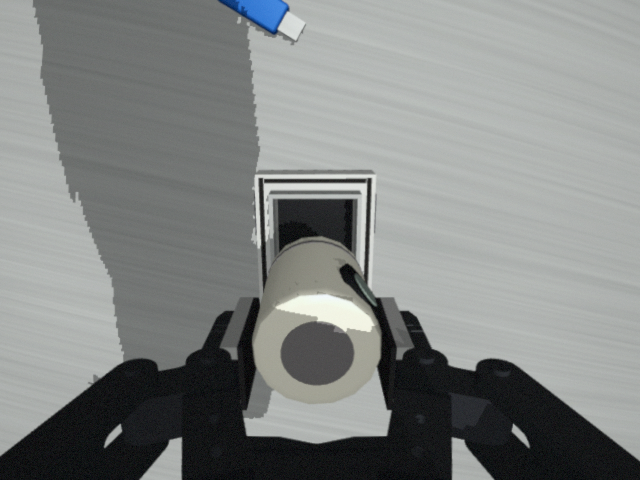

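View pics/w13c.png

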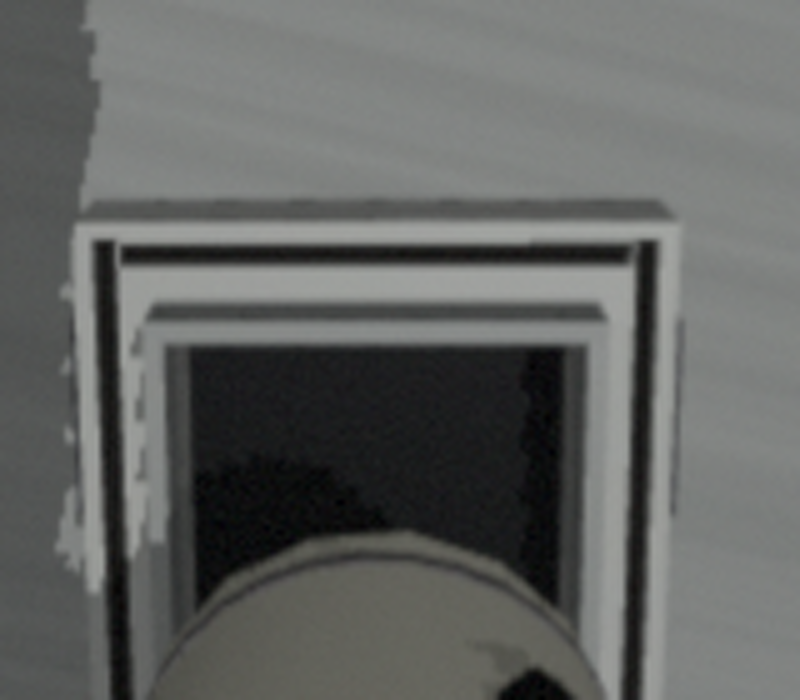

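```bash
python3 - <<'E'
from h import *
i=ctrl.camera_info("wrist"); s,R=st(); p=s["ee_pos"]
a=np.radians(13.2); ex=np.array([np.cos(a),np.sin(a),0]); ey=np.array([-np.sin(a),np.cos(a),0])
tcp=np.array([p[0],p[1],0])
for n,P,z,o in [("tub",[(75,222),(680,221)],.022,66.5),("rimout",[(147,320),(607,319)],.036,56.5),("rimin",[(167,346),(588,346)],.036,54)]:
    X=plane(i,np.array(P)/5.+[240,130],z)-tcp
    print(n,"wid",(np.linalg.norm(X[1]-X[0])*1e3).round(1),"pocket x rel tcp",((X@ex).mean()*1e3+o-29).round(1),"y",((X@ey).mean()*1e3).round(1),"yaw",np.degrees(np.arctan2(*(X[1]-X[0])[[1,0]]))-90)
# held camera bottom rim front point (386,532 crop) at z = bottom ~ .0995 ; silhouettes
X=plane(i,np.array([(386,530)])/5.+[240,130],.0995)-tcp; print("camera bottom front",X@ex*1e3,X@ey*1e3,"expect -22")
E
```

```text
t 14.93 tcp [0.4958 0.1177 0.1033] yaw 103.25 tilt 0.01 F [ 0.88 -0.06 -1.53] w 0.0424 v 0.01
tub wid 75.4 pocket x rel tcp -0.5 y -0.3 yaw 13.266850118518022
rimout wid 54.9 pocket x rel tcp -0.8 y -0.3 yaw 13.29923196949008
rimin wid 50.4 pocket x rel tcp -0.0 y -0.2 yaw 13.173456123558026
camera bottom front [-21.08479393] [0.66059726] expect -22
```

send_rows(increments=[[[-0.0008,-0.0009,-0.03,0],[-0.0008,-0.0009,-0.055,0],[-0.0008,-0.0009,-0.065,0],[-0.0008,-0.0009,-0.072,0],[-0.0008,-0.0009,-0.078,0],[-0.0008,-0.0009,-0.084,0]]])

```text
time: 15.68
ee_pos: [0.4956, 0.1161, 0.0196]
orientation: [-0.439, 0.439, 0.554, -0.554]
ft_force: [0.6, -0.4, -2.6]
gripper_width: 0.0426
```

send_rows(increments=[[[0,0,-0.005,0],[0,0,-0.0095,0],[0,0,-0.011,0],[0,0,-0.011,0],[0,0,-0.011,0]]])

```text
time: 16.3
ee_pos: [0.4952, 0.1159, 0.0086]
orientation: [-0.439, 0.439, 0.554, -0.554]
ft_force: [-0.0, 0.4, -1.4]
gripper_width: 0.0426
```

```bash
python3 - <<'E'
from h import *
s,R=st()
i,w=grab('wrist','w14'); 
cv2.imwrite("pics/w14b.png",np.clip(w*1.4,0,255).astype(np.uint8))
E
```

```text
t 16.3 tcp [0.4952 0.1159 0.0086] yaw 103.19 tilt 0.01 F [-0.03  0.41 -1.38] w 0.0426 v 0.001
```

View pics/w14b.png

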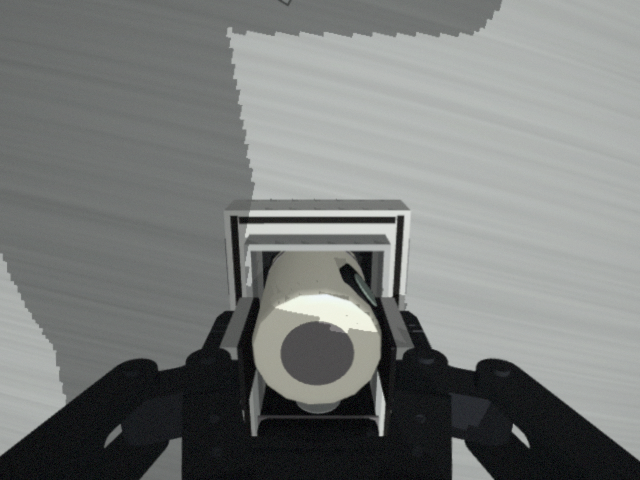

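send_rows(increments=[[[0,0,-0.0008,0],[0,0,-0.0008,0]]])

```text
time: 16.6
ee_pos: [0.4954, 0.1159, 0.008]
orientation: [-0.439, 0.439, 0.554, -0.554]
ft_force: [-0.5, -0.7, 3.2]
gripper_width: 0.0426
```

send_rows(increments=[[[0,0,0,0],[0,0,0,0],[0,0,0,0],[0,0,0.002,0],[0,0,0.03,0],[0,0,0.07,0],[0,0,0.11,0],[0,0,0.11,0]]], grip=-1)

```text
time: 17.6
ee_pos: [0.4972, 0.1164, 0.1206]
orientation: [-0.438, 0.441, 0.556, -0.553]
ft_force: [0.6, -0.6, -0.9]
gripper_width: 0.0853
```

```bash
python3 - <<'E'
from h import *
i,w=grab('wrist','w15'); s,R=st(); i2,m=grab('side','s15')
cv2.imwrite("pics/w15b.png",np.clip(w*1.4,0,255).astype(np.uint8))
crop(np.clip(m*1.2,0,255).astype(np.uint8),190,260,330,360,"s15c",5)
E
```

```text
t 17.65 tcp [0.4961 0.1161 0.1188] yaw 103.19 tilt 0.17 F [-0.15  0.21 -0.65] w 0.0853 v 0.045
```

View pics/w15b.png

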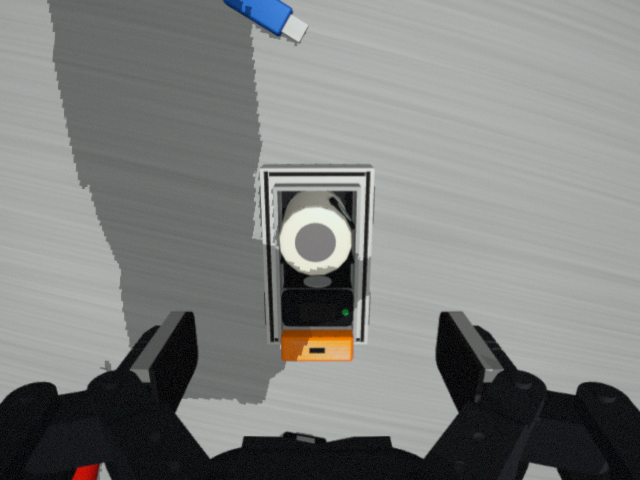

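View pics/s15c.png

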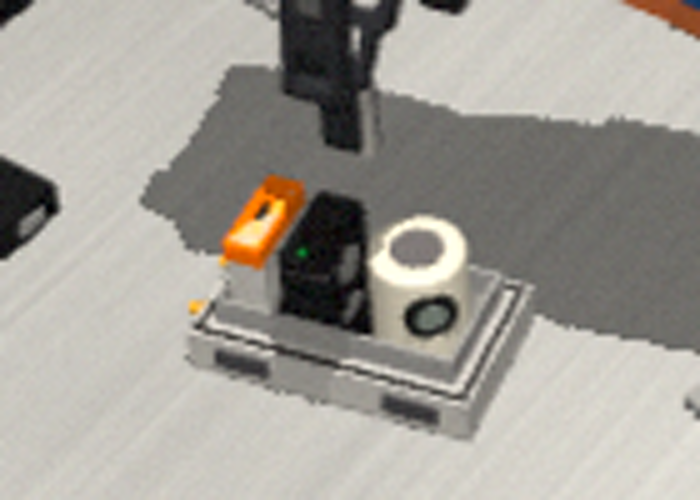

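All three stand upright at the same height. I'll check that against the box in numbers, including the box centre measured again from this clear view.

```bash
python3 - <<'E'
from h import *
i,w=grab('wrist','w16'); s,R=st(); p=s["ee_pos"]
crop(np.clip(w*1.4,0,255).astype(np.uint8),250,155,390,375,"w16c",2.7*1.0)
E
```

```text
t 17.75 tcp [0.4946 0.1158 0.117 ] yaw 103.19 tilt 0.05 F [-0.47 -0.91 -0.34] w 0.0852 v 0.013
```

View pics/w16c.png

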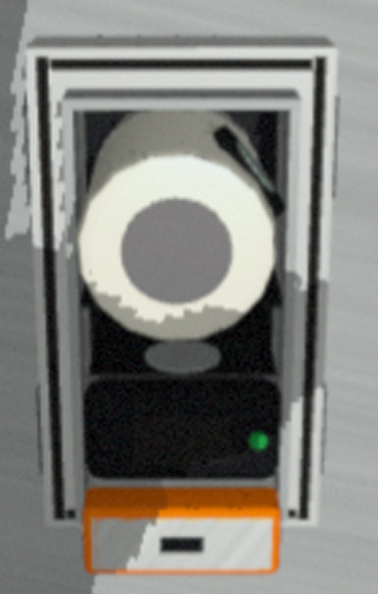

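```bash
python3 - <<'E'
from h import *
i=ctrl.camera_info("wrist"); s,R=st(); p=s["ee_pos"]
a=np.radians(13.2); ex=np.array([np.cos(a),np.sin(a),0]); ey=np.array([-np.sin(a),np.cos(a),0])
tcp=np.array([p[0],p[1],0])
f=lambda P,z:plane(i,np.array(P)/2.7+[250,155],z)
T=f([(27,50),(336,48),(320,523),(47,523)],.022); c=T.mean(0); print("tub",c,np.linalg.norm(np.roll(T,-1,0)-T,axis=1)*1e3,[np.degrees(np.arctan2(*(T[b]-T[a_])[[1,0]])) for a_,b in((0,3),(1,2))])
for n,P,z in [("cam",[(79,247),(275,247),(177,154),(177,340)],.068),("trk",[(86,378),(280,378),(278,478),(88,478)],.068),("ssd",[(85,515),(278,515),(276,573),(88,573)],.068)]:
    X=f(P,z); print(n,((X-c)@ex*1e3).round(1),((X-c)@ey*1e3).round(1),"mean",((X.mean(0)-c)@ex*1e3).round(1),((X.mean(0)-c)@ey*1e3).round(1))
E
```

```text
t 17.75 tcp [0.4946 0.1158 0.117 ] yaw 103.19 tilt 0.05 F [-0.47 -0.91 -0.34] w 0.0852 v 0.013
tub [0.5225362  0.12341835 0.022     ] [ 75.02080541 131.62584635  75.95841431 131.12800782] [np.float64(13.190465682385897), np.float64(13.599019506675413)]
cam [-30.2 -30.2 -50.4  -8.9] [-22.1  19.5  -1.2  -1.3] mean -29.9 -1.3
trk [ 0.2  0.2 25.2 25.1] [-21.4  21.4  21.6 -21.6] mean 12.7 -0.0
ssd [34.8 34.8 50.5 50.5] [-22.6  21.9  21.8 -22.4] mean 42.7 -0.3
```

The packing measures well: camera at x −30, tracker at 12.7 and drive at 42.7 mm, with y within 1.3 mm. Next I'll look at the lids from above.

send_rows(increments=[[[0.008,-0.05,0.02,-0.05],[0.016,-0.11,0.05,-0.1],[0.024,-0.17,0.05,-0.15],[0.032,-0.23,0.05,-0.22],[0.04,-0.288,0.05,-0.25],[0.04,-0.288,0.05,-0.25],[0.04,-0.288,0.05,-0.25],[0.04,-0.288,0.05,-0.25]]])

```text
time: 18.75
ee_pos: [0.5348, -0.1709, 0.1671]
orientation: [0.505, -0.504, -0.495, 0.496]
ft_force: [-0.5, -0.1, -0.3]
gripper_width: 0.0855
```

```bash
python3 - <<'E'
from h import *
ctrl.grab_frame("side")
i,w=grab('wrist','w17'); s,R=st(); p=s["ee_pos"]
cv2.imwrite("pics/w17b.png",np.clip(w*1.4,0,255).astype(np.uint8))
E
```

```text
t 18.85 tcp [ 0.5351 -0.1709  0.1675] yaw 88.97 tilt 0.02 F [ 0.26  0.8  -0.14] w 0.0853 v 0.007
```

View pics/w17b.png

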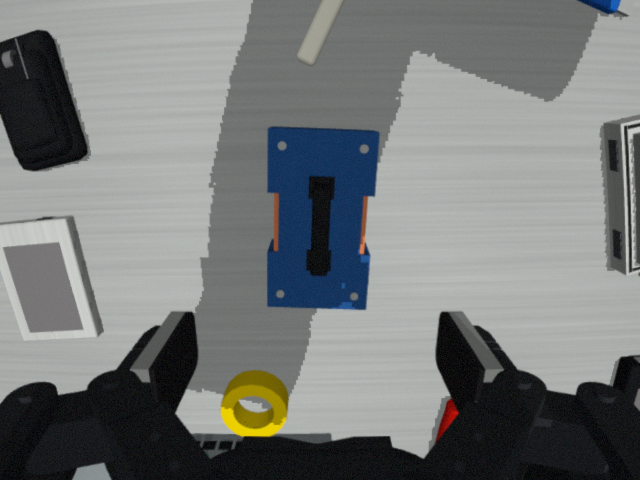

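```bash
python3 - <<'E'
from h import *
w=cv2.imread("pics/w17b.png"); crop(w,255,115,395,320,"w17c",2.9)
E
```

```text
(no output)
```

View pics/w17c.png

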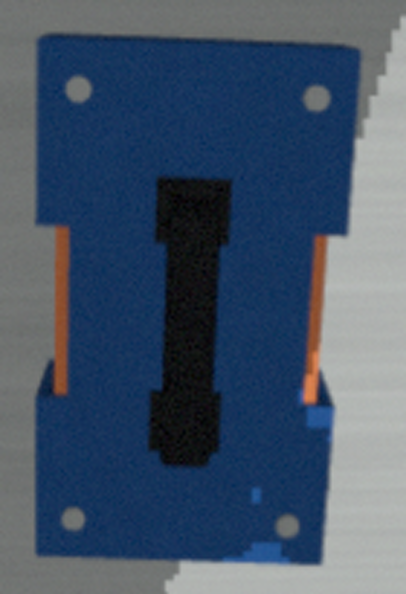

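```bash
python3 - <<'E'
from h import *
i=ctrl.camera_info("wrist"); s,R=st(); p=s["ee_pos"]
f=lambda P,z:plane(i,np.array(P)/2.9+[255,115],z)
for n,P,z in [("top",[(38,40),(358,50),(322,563),(36,555)],.056),("bolts",[(78,89),(316,98),(287,526),(73,519)],.056)]:
    T=f(P,z); c=T.mean(0); d=(T[2]+T[3]-T[0]-T[1]); e=(T[1]+T[2]-T[0]-T[3]); print(n,c.round(4),(np.linalg.norm(np.roll(T,-1,0)-T,axis=1)*1e3).round(1),np.degrees(np.arctan2(d[1],d[0])),np.degrees(np.arctan2(e[1],e[0])))
T=f([(68,226),(68,395),(315,235),(302,403)],.053); print("notch",T.mean(0),T.round(4))
T=f([(193,180),(183,392+70)],.079); print("handle",T,T.mean(0))
E
```

```text
t 18.85 tcp [ 0.5351 -0.1709  0.1675] yaw 88.97 tilt 0.02 F [ 0.26  0.8  -0.14] w 0.0853 v 0.007
top [ 0.5378 -0.1682  0.056 ] [ 74.8 132.3  75.8 132.2] -3.016143764496601 87.15333763115399
bolts [ 0.5381 -0.1682  0.056 ] [ 56.2 110.3  56.1 110.4] -3.1602587599219034 86.81777343138121
notch [ 0.53818517 -0.16816949  0.053     ] [[ 0.5146 -0.1973  0.053 ]
 [ 0.5584 -0.1993  0.053 ]
 [ 0.518  -0.1367  0.053 ]
 [ 0.5617 -0.1394  0.053 ]]
handle [[ 0.49999236 -0.16670551  0.079     ]
 [ 0.56684095 -0.17012334  0.079     ]] [ 0.53341666 -0.16841443  0.079     ]
```

The lid centre is at (0.538, −0.168) with yaw −3.1°. The size fits 133×76 and the notches are centred on it. I'll align the jaws and descend.

send_rows(increments=[[[0.003,0.0027,-0.04,-0.036],[0.003,0.0027,-0.08,-0.036],[0.003,0.0027,-0.11,-0.036],[0.003,0.0027,-0.13,-0.036],[0.003,0.0027,-0.135,-0.036],[0.003,0.0027,-0.135,-0.036],[0.003,0.0027,-0.135,-0.036]]])

```text
time: 19.73
ee_pos: [0.5389, -0.1694, 0.0337]
orientation: [-0.513, 0.514, 0.486, -0.486]
ft_force: [-0.6, 0.1, -0.2]
gripper_width: 0.0853
```

```bash
python3 - <<'E'
from h import *
i,w=grab('wrist','w18'); s,R=st(); p=s["ee_pos"]; i2,m=grab('side','s18')
cv2.imwrite("pics/w18b.png",np.clip(w*1.4,0,255).astype(np.uint8))
crop(np.clip(m*1.2,0,255).astype(np.uint8),270,170,390,280,"s18c",5)
E
```

```text
t 19.77 tcp [ 0.5388 -0.1695  0.0336] yaw 86.81 tilt 0.1 F [0.26 0.4  1.05] w 0.0853 v 0.003
```

View pics/w18b.png

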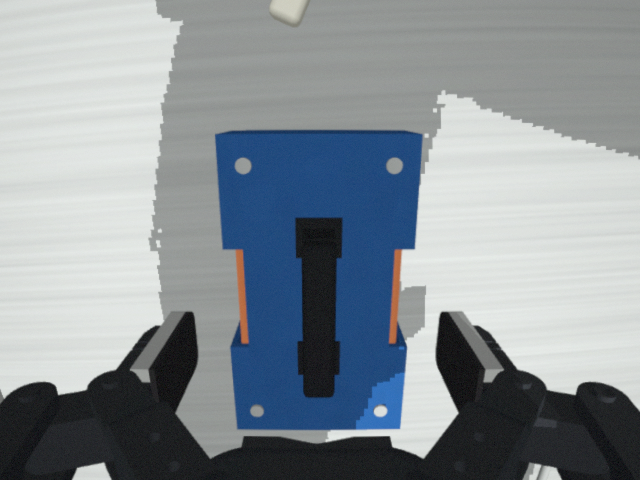

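View pics/s18c.png

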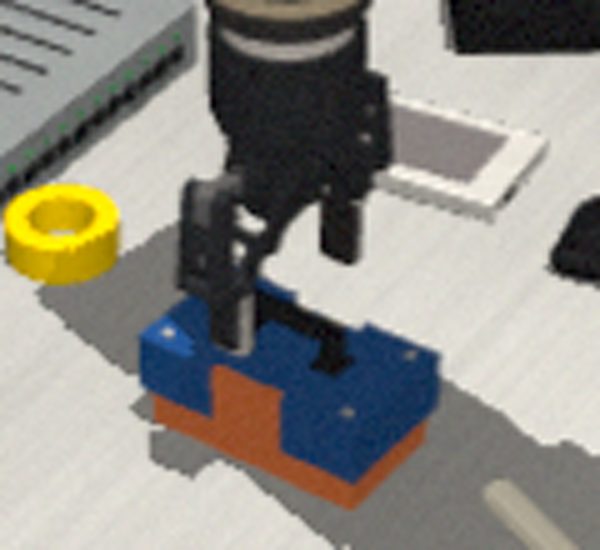

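```bash
python3 - <<'E'
from h import *
i=ctrl.camera_info("wrist"); s,R=st(); p=s["ee_pos"]
T=plane(i,[(244,249),(249,344),(394,249),(389,344)],.053); c=T.mean(0); print(T.round(4),c-p)
T=plane(i,[(243,166),(395,166),(380.5,411),(257,411)],.056); c=T.mean(0); e=T[1]-T[0]+T[2]-T[3]; print(c,c-p,np.degrees(np.arctan2(e[1],e[0])))
E
```

```text
t 19.82 tcp [ 0.5387 -0.1695  0.0335] yaw 86.81 tilt 0.09 F [0.08 0.75 0.44] w 0.0852 v 0.005
[[ 0.5144 -0.197   0.053 ]
 [ 0.5578 -0.1997  0.053 ]
 [ 0.5178 -0.137   0.053 ]
 [ 0.5613 -0.139   0.053 ]] [-0.00093206  0.00132881  0.01948581]
[ 0.53770681 -0.16825701  0.056     ] [-0.00102284  0.00126701  0.02248581] 86.74079941183923
```

send_rows(increments=[[[-0.001,0.0012,-0.005,0],[-0.001,0.0012,-0.015,0],[-0.001,0.0012,-0.025,0],[-0.001,0.0012,-0.033,0],[-0.001,0.0012,-0.033,0]]])

```text
time: 20.45
ee_pos: [0.5365, -0.168, -0.0014]
orientation: [0.514, -0.513, -0.486, 0.486]
ft_force: [-0.2, -0.4, 0.3]
gripper_width: 0.0854
```

```bash
python3 - <<'E'
from h import *
s,R=st(); p=s["ee_pos"]; i2,m=grab('side','s19')
crop(np.clip(m*1.2,0,255).astype(np.uint8),270,170,390,280,"s19c",5)
E
```

```text
t 20.45 tcp [ 0.5365 -0.168  -0.0014] yaw 86.8 tilt 0.1 F [-0.21 -0.44  0.3 ] w 0.0854 v 0.017
```

View pics/s19c.png

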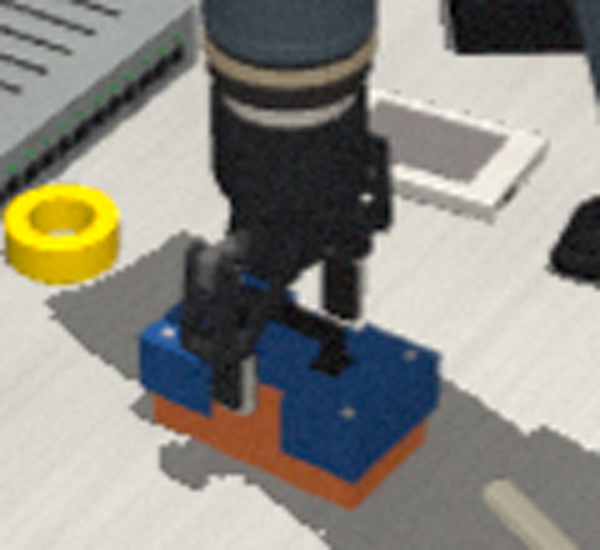

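send_rows(increments=[[[0.001,0,-0.006,0],[0.001,0,-0.011,0],[0.001,0,-0.0125,0],[0.001,0,-0.0125,0]]])

```text
time: 21.0
ee_pos: [0.5381, -0.1682, -0.013]
orientation: [0.514, -0.514, -0.486, 0.486]
ft_force: [-0.6, -0.6, -0.6]
gripper_width: 0.0855
```

send_rows(increments=[[[0,0,0,0],[0,0,0,0],[0,0,0,0],[0,0,0,0],[0,0,0,0]]], grip=1, newtons=60)

```text
time: 21.62
ee_pos: [0.5383, -0.1683, -0.0124]
orientation: [-0.513, 0.514, 0.486, -0.486]
ft_force: [-1.3, 0.4, 5.8]
gripper_width: 0.0662
```

```bash
python3 - <<'E'
from h import *
i,w=grab('wrist','w20'); s,R=st(); p=s["ee_pos"]; i2,m=grab('side','s20')
cv2.imwrite("pics/w20b.png",np.clip(w*1.4,0,255).astype(np.uint8))
crop(np.clip(m*1.2,0,255).astype(np.uint8),270,170,390,280,"s20c",5)
E
```

```text
t 21.68 tcp [ 0.5383 -0.1683 -0.0124] yaw 86.8 tilt 0.04 F [-1.55 -0.52  5.4 ] w 0.0657 v 0.003
```

View pics/w20b.png

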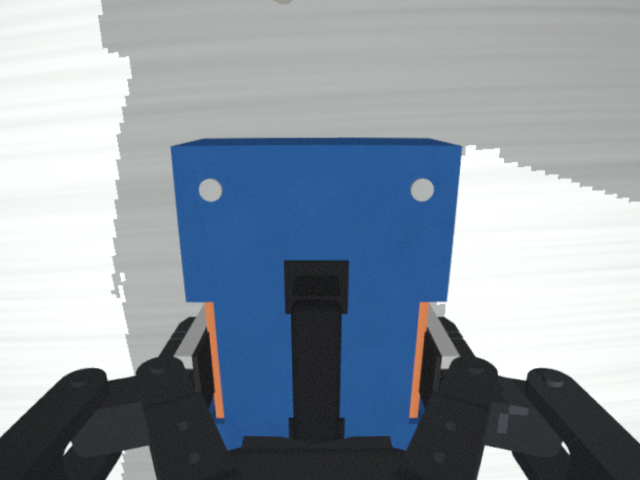

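View pics/s20c.png

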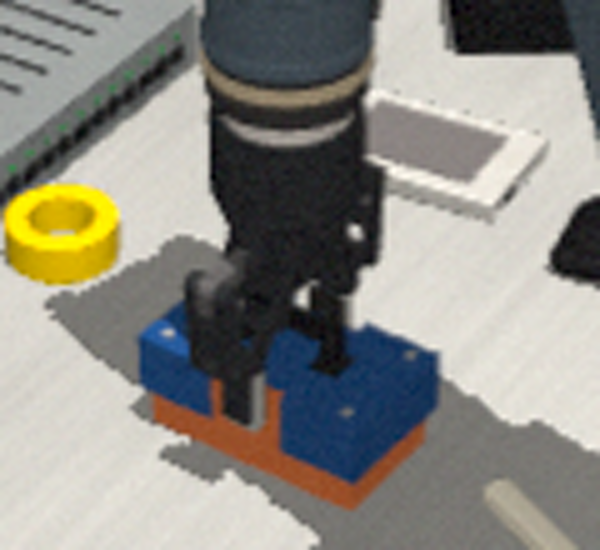

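Both pads are on copper inside the notches (opening 66 mm). I'll lift a little first and check.

send_rows(increments=[[[0,0,0.005,0],[0,0,0.015,0],[0,0,0.03,0],[0,0,0.045,0],[0,0,0.06,0],[0,0,0.06,0]]])

```text
time: 22.48
ee_pos: [0.5393, -0.1685, 0.0488]
orientation: [-0.513, 0.515, 0.486, -0.485]
ft_force: [0.6, 0.3, -4.9]
gripper_width: 0.0659
```

```bash
python3 - <<'E'
from h import *
i,w=grab('wrist','w21'); s,R=st(); p=s["ee_pos"]; i2,m=grab('side','s21')
cv2.imwrite("pics/w21b.png",np.clip(w*1.4,0,255).astype(np.uint8))
crop(np.clip(m*1.2,0,255).astype(np.uint8),270,150,390,270,"s21c",5)
E
```

```text
t 22.52 tcp [ 0.5386 -0.1683  0.0478] yaw 86.8 tilt 0.08 F [ 0.24  0.47 -3.94] w 0.066 v 0.022
```

View pics/w21b.png

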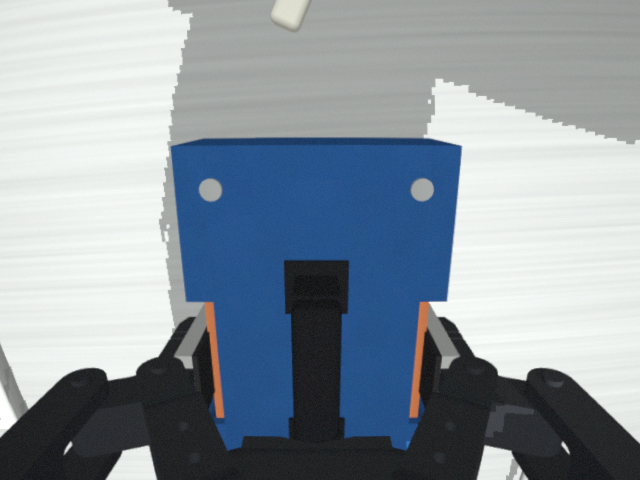

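View pics/s21c.png

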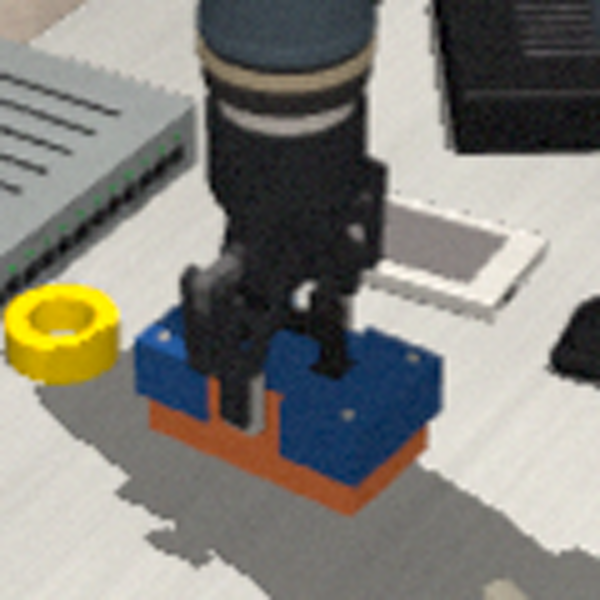

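The lids came up together and level (about 4 N). I'll raise them further and carry them over the box.

send_rows(increments=[[[0,0,0.02,0],[0,0,0.045,0],[0,0.01,0.06,0.02],[-0.002,0.03,0.065,0.05],[-0.004,0.06,0.065,0.09],[-0.006,0.09,0.065,0.13],[-0.008,0.12,0.065,0.17],[-0.01,0.15,0.065,0.21]]])

```text
time: 23.58
ee_pos: [0.5269, -0.0159, 0.1112]
orientation: [0.46, -0.459, -0.538, 0.538]
ft_force: [0.4, -0.0, -4.6]
gripper_width: 0.066
```

send_rows(increments=[[[-0.001,0.03,0,0.03],[-0.002,0.06,0,0.05],[-0.003,0.09,0,0.07],[-0.004,0.115,0,0.077],[-0.005,0.13,0,0.077],[-0.005,0.142,0,0.077],[-0.005,0.142,0,0.077],[-0.005,0.142,0,0.077]]])

```text
time: 24.58
ee_pos: [0.5231, 0.1233, 0.112]
orientation: [0.439, -0.439, -0.554, 0.554]
ft_force: [0.0, -0.7, -3.6]
gripper_width: 0.0658
```

```bash
python3 - <<'E'
from h import *
i,w=grab('wrist','w22'); s,R=st(); p=s["ee_pos"]; i2,m=grab('side','s22'); i3,t=grab('top','t22')
cv2.imwrite("pics/w22b.png",np.clip(w*1.4,0,255).astype(np.uint8))
crop(np.clip(m*1.2,0,255).astype(np.uint8),180,220,340,360,"s22c",4)
E
```

```text
t 24.62 tcp [0.5231 0.1231 0.1121] yaw 103.21 tilt 0.02 F [-0.38  1.08 -4.73] w 0.0659 v 0.003
```

View pics/w22b.png

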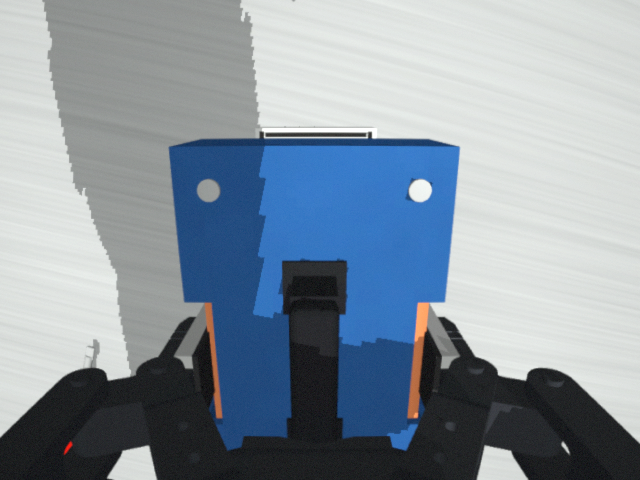

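View pics/s22c.png

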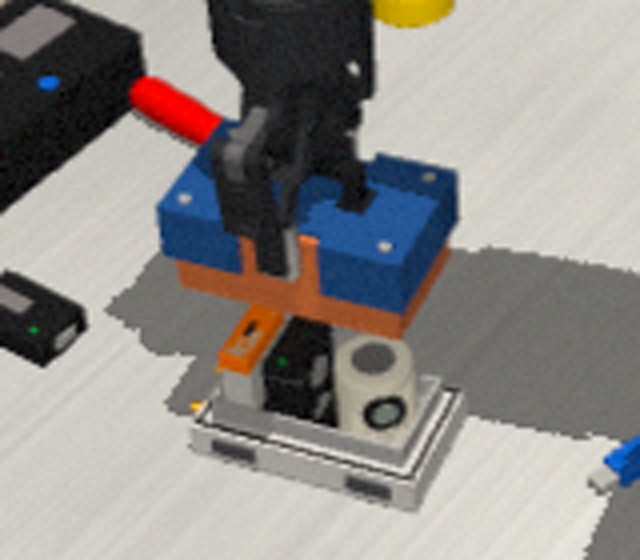

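The tub's near end shows beyond the lid at row 128, columns 260–377. I'll use it to check the alignment.

```bash
python3 - <<'E'
from h import *
w=cv2.imread("pics/w22.png"); crop(w,245,115,395,150,"w22c",5)
E
```

```text
(no output)
```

View pics/w22c.png

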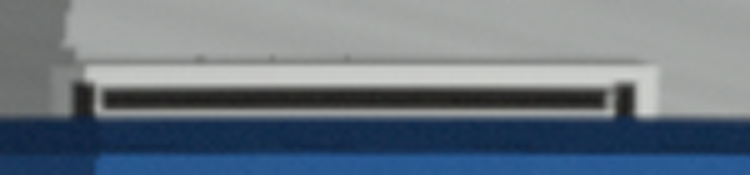

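```bash
python3 - <<'E'
from h import *
i=ctrl.camera_info("wrist"); s,R=st(); p=s["ee_pos"]
a=np.radians(13.2); ex=np.array([np.cos(a),np.sin(a),0]); ey=np.array([-np.sin(a),np.cos(a),0])
tcp=np.array([p[0],p[1],0])
X=plane(i,np.array([(50,67),(658,65)])/5.+[245,115],.022)-tcp
print("wid",np.linalg.norm(X[1]-X[0]),"centre rel tcp x",(X@ex).mean()*1e3+66.5,"y",(X@ey).mean()*1e3,"yaw",np.degrees(np.arctan2(*(X[1]-X[0])[[1,0]]))-90)
# held lid top: bolts at z=.056+.1245
T=plane(i,[(208,190.5),(420.5,190.5)],.0562+.1245)-tcp; print("bolt wid (57?)",np.linalg.norm(T[1]-T[0]),(T@ex)*1e3,(T@ey)*1e3,(T@ey).mean()*1e3)
E
```

```text
t 24.73 tcp [0.5232 0.1231 0.1121] yaw 103.19 tilt 0.01 F [ 0.01  0.42 -4.57] w 0.0659 v 0.002
wid 0.07615430995099003 centre rel tcp x 0.8303370302057402 y -0.054566195953606456 yaw 13.297030628166823
bolt wid (57?) 0.05643467008909239 [-55.48385229 -55.39919182] [-28.41984205  28.01476454] -0.20253875387936382
```

send_rows(increments=[[[0.001,0.0003,-0.015,0],[0.001,0.0003,-0.035,0],[0.001,0.0003,-0.055,0],[0.001,0.0003,-0.07,0],[0.001,0.0003,-0.078,0],[0.001,0.0003,-0.08,0],[0.001,0.0003,-0.08,0]]])

```text
time: 25.6
ee_pos: [0.5244, 0.1242, 0.0324]
orientation: [-0.439, 0.439, 0.554, -0.554]
ft_force: [-0.6, -0.1, -5.1]
gripper_width: 0.066
```

```bash
python3 - <<'E'
from h import *
s,R=st(); p=s["ee_pos"]; i2,m=grab('side','s23')
crop(np.clip(m*1.2,0,255).astype(np.uint8),180,240,340,360,"s23c",5)
E
```

```text
t 25.6 tcp [0.5244 0.1242 0.0324] yaw 103.25 tilt 0.03 F [-0.6  -0.11 -5.13] w 0.066 v 0.009
```

View pics/s23c.png

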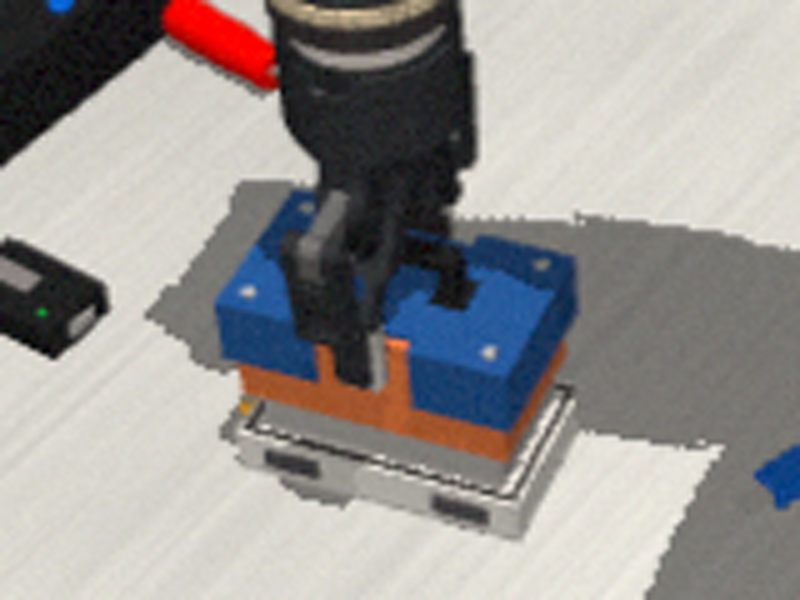

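send_rows(increments=[[[0,0,-0.003,0],[0,0,-0.006,0],[0,0,-0.009,0],[0,0,-0.012,0],[0,0,-0.014,0],[0,0,-0.014,0]]])

```text
time: 26.4
ee_pos: [0.524, 0.1241, 0.0179]
orientation: [0.439, -0.439, -0.554, 0.554]
ft_force: [-0.2, -0.3, -4.8]
gripper_width: 0.0658
```

```bash
python3 - <<'E'
from h import *
s,R=st(); print(s["wrist_torque"])
E
```

```text
t 26.4 tcp [0.524  0.1241 0.0179] yaw 103.25 tilt 0.02 F [-0.19 -0.3  -4.76] w 0.0658 v 0.004
[-0.03047364  0.00945637  0.01226953]
```

The lid's lower edge is past the rim without touching anything. Lowering to the shoulder.

send_rows(increments=[[[0,0,-0.002,0],[0,0,-0.004,0],[0,0,-0.006,0],[0,0,-0.0075,0],[0,0,-0.008,0],[0,0,-0.008,0]]])

```text
time: 27.15
ee_pos: [0.5242, 0.1241, 0.0101]
orientation: [0.439, -0.439, -0.554, 0.554]
ft_force: [0.3, 0.9, -3.3]
gripper_width: 0.0661
```

```bash
python3 - <<'E'
from h import *
s,R=st(); i2,m=grab('side','s24')
crop(np.clip(m*1.2,0,255).astype(np.uint8),180,240,340,360,"s24c",5)
E
```

```text
t 27.15 tcp [0.5242 0.1241 0.0101] yaw 103.25 tilt 0.01 F [ 0.28  0.89 -3.34] w 0.0661 v 0.002
```

View pics/s24c.png

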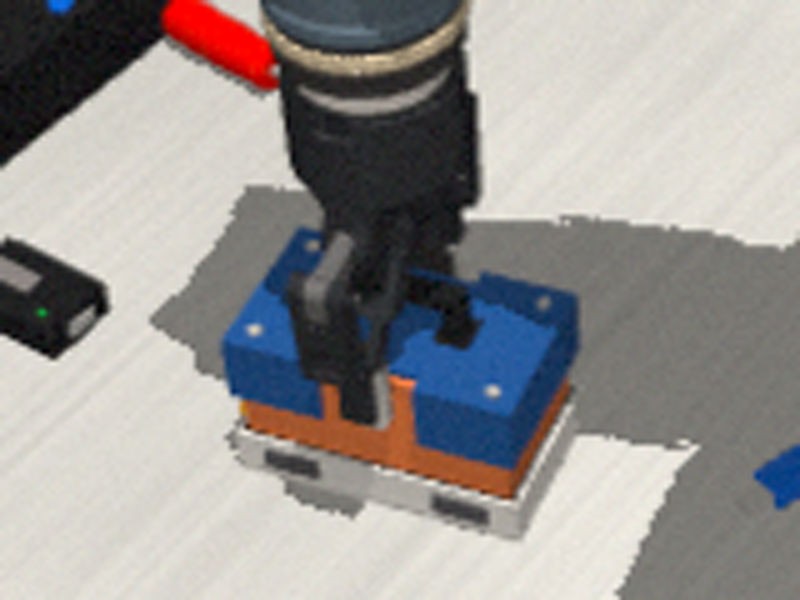

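send_rows(increments=[[[0,0,-0.0007,0],[0,0,-0.0012,0],[0,0,-0.0012,0]]])

```text
time: 27.58
ee_pos: [0.5243, 0.1241, 0.0096]
orientation: [-0.439, 0.439, 0.555, -0.554]
ft_force: [-2.7, -0.8, 5.2]
gripper_width: 0.0664
```

The force changed sign to +5 N at TCP z 9.6 mm, which is the expected seated height. Letting go.

send_rows(increments=[[[0,0,0,0],[0,0,0,0],[0,0,0,0],[0,0,0,0]]], grip=-1)

```text
time: 28.08
ee_pos: [0.5242, 0.1241, 0.0089]
orientation: [0.439, -0.439, -0.554, 0.554]
ft_force: [-0.5, 0.1, 0.8]
gripper_width: 0.0856
```

```bash
python3 - <<'E'
from h import *
s,R=st(); i,w=grab('wrist','w25')
cv2.imwrite("pics/w25b.png",np.clip(w*1.4,0,255).astype(np.uint8))
E
```

```text
t 28.07 tcp [0.5242 0.1241 0.0089] yaw 103.25 tilt 0.01 F [-0.47  0.09  0.77] w 0.0856 v 0.001
```

View pics/w25b.png

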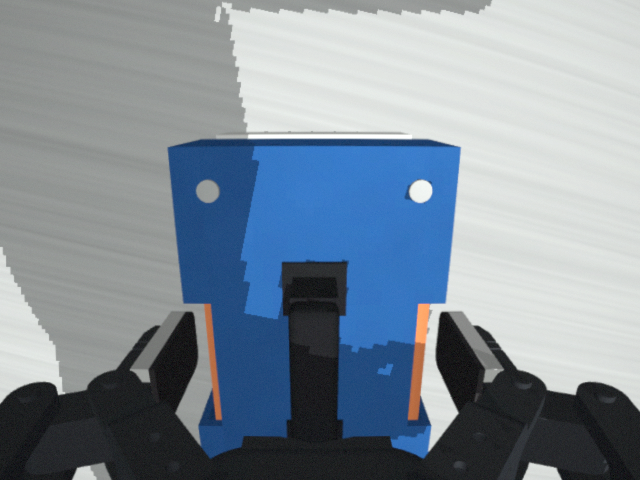

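send_rows(increments=[[[0,0,0.01,0],[0,0,0.03,0],[0,0,0.06,0],[0,0,0.1,0],[0,0,0.13,0],[0,0,0.13,0],[0,0,0.13,0],[0,0,0.13,0]]])

```text
time: 29.12
ee_pos: [0.5234, 0.1239, 0.138]
orientation: [0.439, -0.439, -0.554, 0.555]
ft_force: [0.3, -0.7, -0.4]
gripper_width: 0.0853
```

```bash
python3 - <<'E'
from h import *
i2,m=grab('side','s26'); i,w=grab('wrist','w26'); s,R=st(); 
cv2.imwrite("pics/w26b.png",np.clip(w*1.4,0,255).astype(np.uint8))
crop(np.clip(m*1.2,0,255).astype(np.uint8),200,250,320,350,"s26c",6)
E
```

```text
t 29.23 tcp [0.5236 0.124  0.138 ] yaw 103.25 tilt 0.09 F [0.48 0.48 0.97] w 0.0854 v 0.003
```

View pics/w26b.png

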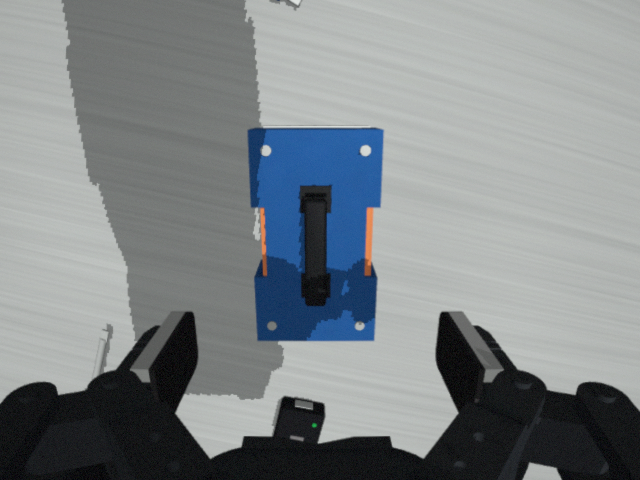

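View pics/s26c.png

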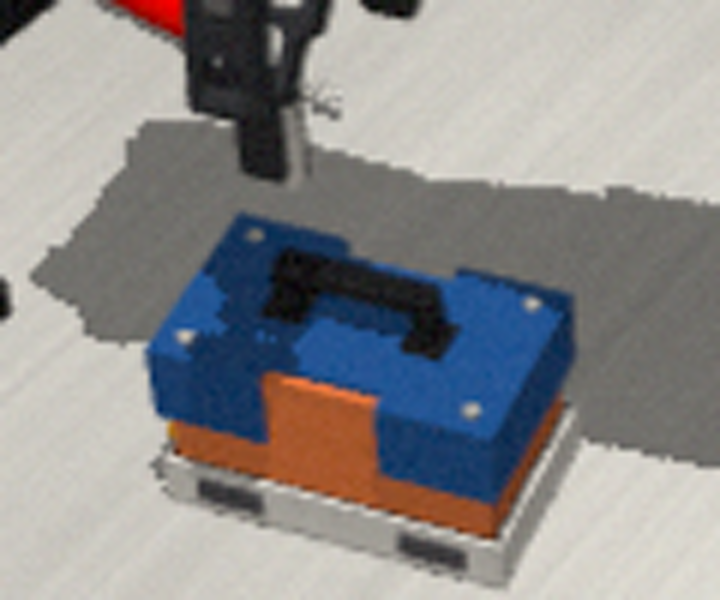

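The lids sit square and level on the shoulder. Next I'll measure the outer lid and its handle for the last lift.

```bash
python3 - <<'E'
from h import *
i=ctrl.camera_info("wrist"); s,R=st(); p=s["ee_pos"]
T=plane(i,[(265.5,151),(365.5,151),(360,326),(271.5,326)],.078); c=T.mean(0); e=T[1]-T[0]+T[2]-T[3]; print("bolts",c,(np.linalg.norm(np.roll(T,-1,0)-T,axis=1)*1e3).round(1),np.degrees(np.arctan2(e[1],e[0])))
T=plane(i,[(315.5,190),(314.5,303)],.101); print("handle",T,T.mean(0))
E
```

```text
t 29.23 tcp [0.5236 0.124  0.138 ] yaw 103.25 tilt 0.09 F [0.48 0.48 0.97] w 0.0854 v 0.003
bolts [0.52443075 0.12396011 0.078     ] [ 56.3 110.2  56.7 110.2] 103.17564575223498
handle [[0.48841003 0.11553275 0.101     ]
 [0.5515096  0.12967358 0.101     ]] [0.51995981 0.12260317 0.101     ]
```

send_rows(increments=[[[0.0008,0,-0.03,0],[0.0008,0,-0.06,0],[0.0008,0,-0.08,0],[0.0008,0,-0.086,0],[0.0008,0,-0.086,0],[0.0008,0,-0.086,0]]])

```text
time: 29.98
ee_pos: [0.5255, 0.1242, 0.0537]
orientation: [-0.439, 0.439, 0.555, -0.554]
ft_force: [0.1, -0.2, 0.8]
gripper_width: 0.0852
```

send_rows(increments=[[[0,0,0,0],[0,0,0,0],[0,0,0,0],[0,0,0,0],[0,0,0,0],[0,0,0,0]]], grip=1, newtons=50)

```text
time: 30.72
ee_pos: [0.525, 0.124, 0.0531]
orientation: [-0.439, 0.439, 0.554, -0.554]
ft_force: [-0.3, -1.4, 2.6]
gripper_width: 0.0103
```

```bash
python3 - <<'E'
from h import *
s,R=st(); i2,m=grab('side','s27'); i,w=grab('wrist','w27')
cv2.imwrite("pics/w27b.png",np.clip(w*1.4,0,255).astype(np.uint8))
crop(np.clip(m*1.2,0,255).astype(np.uint8),200,250,320,350,"s27c",6)
E
```

```text
t 30.73 tcp [0.525  0.124  0.0531] yaw 103.24 tilt 0.02 F [-0.25 -1.37  2.62] w 0.0103 v 0.002
```

View pics/w27b.png

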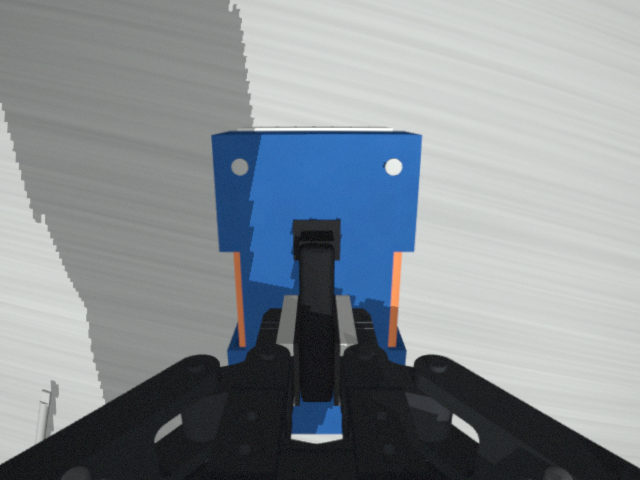

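View pics/s27c.png

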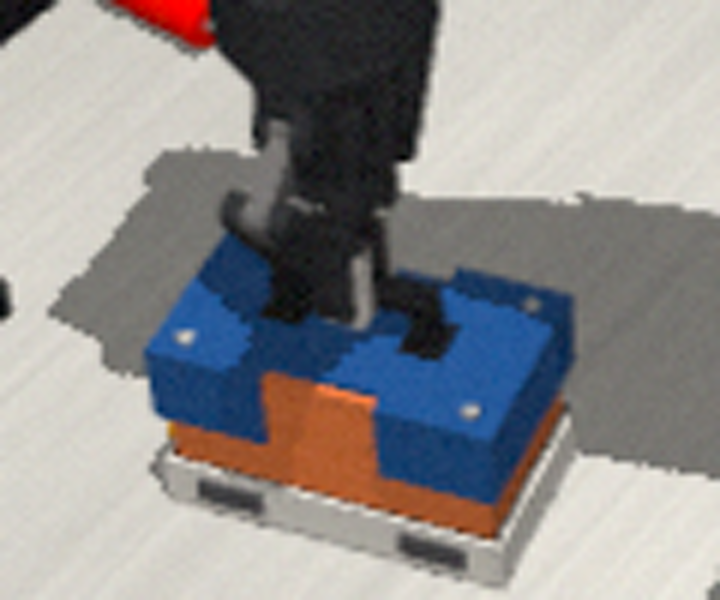

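The handle bar is gripped (10.3 mm). The readings have run about 1 mm low on every grip so far, so that fits the 12 mm bar. Lifting slowly and straight.

send_rows(increments=[[[0,0,0.002,0],[0,0,0.006,0],[0,0,0.012,0],[0,0,0.02,0],[0,0,0.028,0],[0,0,0.036,0],[0,0,0.04,0],[0,0,0.04,0]]])

```text
time: 31.82
ee_pos: [0.5251, 0.1241, 0.0932]
orientation: [-0.439, 0.439, 0.554, -0.554]
ft_force: [-0.0, 0.5, -2.5]
gripper_width: 0.0106
```

```bash
python3 - <<'E'
from h import *
s,R=st(); i2,m=grab('side','s28')
crop(np.clip(m*1.2,0,255).astype(np.uint8),200,230,320,350,"s28c",5)
E
```

```text
t 31.82 tcp [0.5251 0.1241 0.0932] yaw 103.25 tilt 0.03 F [-0.05  0.48 -2.45] w 0.0106 v 0.012
```

View pics/s28c.png

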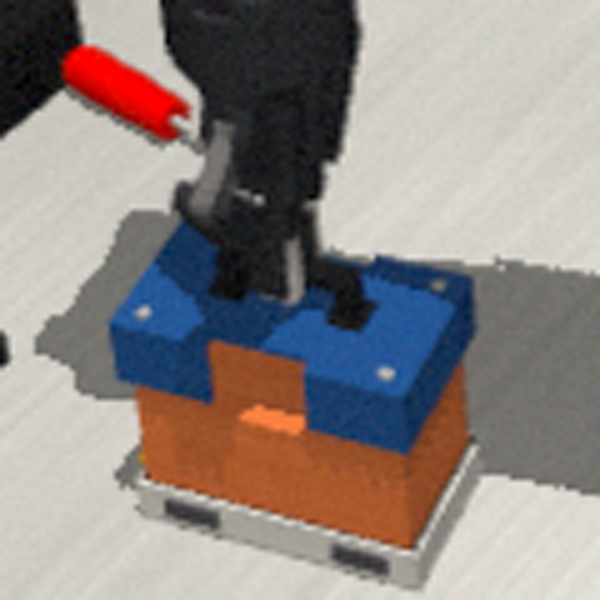

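The outer lid rises alone (force change about −2 N) and the copper lid stays seated. Lifting on.

send_rows(increments=[[[0,0,0.008,0],[0,0,0.018,0],[0,0,0.03,0],[0,0,0.042,0],[0,0,0.054,0],[0,0,0.063,0],[0,0,0.067,0],[0,0,0.068,0]]])

```text
time: 32.88
ee_pos: [0.5249, 0.1241, 0.161]
orientation: [0.439, -0.439, -0.554, 0.554]
ft_force: [0.2, 0.1, -2.7]
gripper_width: 0.0106
```

send_rows(increments=[[[0,0,0,0],[0,0,0,0],[0,0,0,0],[0,0,0,0]]])

```text
time: 33.38
ee_pos: [0.5249, 0.1241, 0.1608]
orientation: [0.439, -0.439, -0.554, 0.554]
ft_force: [0.6, 0.1, -2.0]
gripper_width: 0.0104
```

```bash
python3 - <<'E'
from h import *
s,R=st(); i2,m=grab('side','s29'); i,w=grab('wrist','w29'); t,im=grab('top','t29')
crop(np.clip(m*1.2,0,255).astype(np.uint8),200,210,320,350,"s29c",4.2)
cv2.imwrite("pics/w29b.png",np.clip(w*1.4,0,255).astype(np.uint8))
E
```

```text
t 33.38 tcp [0.5249 0.1241 0.1608] yaw 103.25 tilt 0.01 F [ 0.6   0.09 -1.96] w 0.0104 v 0.002
```

View pics/s29c.png

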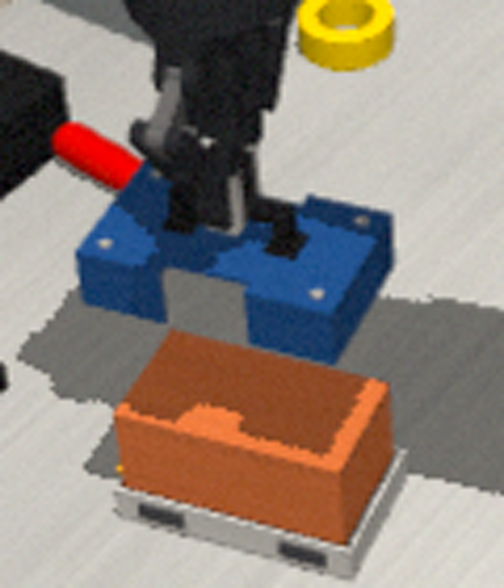

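View pics/w29b.png

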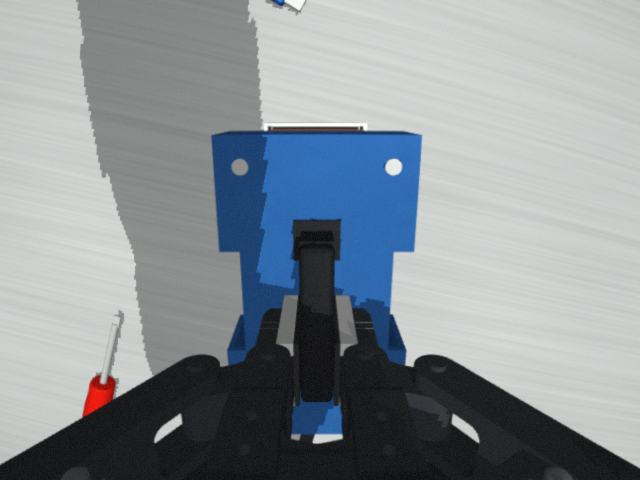

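View pics/t29.png

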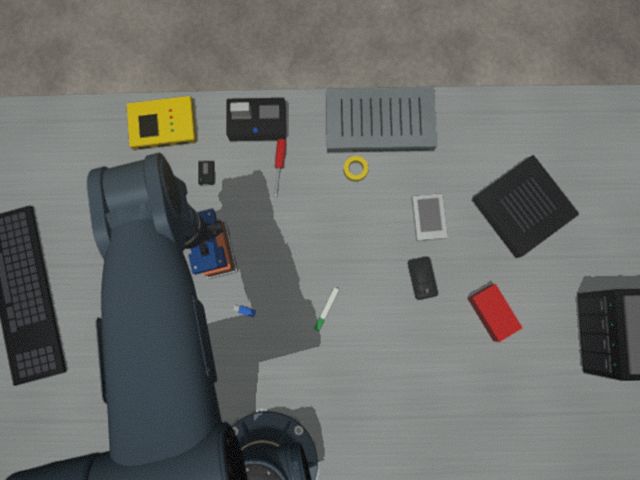

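The outer lid hangs level 108 mm above where it sat, the copper lid is seated, and the bystanders are where they started. I'll make one numeric check of the copper lid and then hand in.

```bash
python3 - <<'E'
from h import *
i=ctrl.camera_info("side")
T=plane(i,np.array([(118,407),(338,470),(387,380)])/4.2+[200,210],.075); print(T.round(4),"edges",np.linalg.norm(T[1]-T[0]),np.linalg.norm(T[2]-T[1]),"centre",((T[0]+T[2])/2).round(4))
st()
E
```

```text
[[0.5723 0.166  0.075 ]
 [0.4523 0.1414 0.075 ]
 [0.4684 0.0767 0.075 ]] edges 0.12252583459000688 0.0666999647800612 centre [0.5204 0.1214 0.075 ]
t 33.52 tcp [0.5249 0.1241 0.1609] yaw 103.25 tilt 0.01 F [-0.15  0.53 -2.83] w 0.0102 v 0.001
```

```bash
python3 - <<'E'
from workcell import ctrl
print(ctrl.finish_job())
E
```

```text
the job is handed in; nothing more can be done
None
```

I finished the packing and handed the job in at about 33.5 s, still holding the outer lid still. `finish_job` gives no verdict.

**What I did**
- The tracker and then the camera went upright into their pockets.
- I pinched the copper lid through the notches, carried both lids together, seated them on the box and let go.
- I then lifted the blue lid alone by its handle.

**Last checks**
- **Packed items:** before the lids went on, the camera measured at x = −29.9 mm, the tracker at 12.7 and the drive at 42.7 in the box frame. Sideways they were within 1.3 mm.
- **Lids seated:** the force changed sign at the expected seated height. In the side view the copper lid's top edges measured 122.5 × 66.7 mm at 75 mm height, close to its nominal 124 × 67 mm.
- **Outer lid:** it hangs 108 mm above where it sat, looks level in the side view, and is clear of the box and inner lid.
- **Bystanders:** in the last top view, those in view look unmoved.

**What failed or disagreed**
- **First grasp:** my first tracker grasp closed on nothing just above it, without moving it. The real fingertips sit about 31 mm behind the reported tool point, so I corrected for that from then on.
- **Camera offsets:** the side view puts the inner lid's centre about 4 mm from the box centre found with the wrist camera. I put this down to calibration, because the neck allows only 3 mm of play. The top and wrist views of the box also differed by about 3 mm.

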